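# Lay the firebrick ring of a test kiln

### The job

Complete the ring on the small test kiln's base: lay the three loose firebricks lengthwise in the steel tray beside the cemented one, so that the four form a pinwheel round an open square chamber, every brick bedded flat on the floor inside the rim. Two of the bricks stand on end; lower them in the hand, as the soft brick breaks if it topples. Leave the mould, the jar and the mug where they are.

Things in the scene. Friction and masses are not known exactly. Their poses are not given: they have to be found in the camera images.
- tray: the base of a small test kiln, fixed to the bench: a square dark steel tray, 200 mm outside, 184 mm inside, floor 16 mm above the bench, with a rim 8 mm thick standing 8 mm above the floor (24 mm above the bench). Origin under its centre, axes along its sides. Rim and bricks leave 3 mm of play
- first_brick (a point): centre of the brick that is already cemented in the tray, hard in the corner of its -x and -y rims: 125 mm along the tray's x, 56 mm wide, its top 72 mm above the bench. It sets the sense of the pinwheel: each brick's end meets the side of the next, round an open chamber 69 mm square at the tray's centre
- slot_a (a point): where the centre of a brick lies when it is bedded in this place of the pattern (28 mm above the tray's floor, 44 mm above the bench). Here the brick lies along the tray's y, against the +x rim, from the -y rim: 62.5 mm from the tray's centre in x and -28 mm in y. The end of the cemented brick meets its inner side
- slot_b (a point): where the centre of a brick lies when it is bedded in this place of the pattern (28 mm above the tray's floor, 44 mm above the bench). Here the brick lies along the tray's x, against the +y rim, from the +x rim: 28 mm from the tray's centre in x and 62.5 mm in y
- slot_c (a point): where the centre of a brick lies when it is bedded in this place of the pattern (28 mm above the tray's floor, 44 mm above the bench). Here the brick lies along the tray's y, against the -x rim, from the +y rim: -62.5 mm from the tray's centre in x and 28 mm in y. Its end meets the inner side of the cemented brick
- brick_1: a plain cream insulating firebrick, 125 x 56 x 56 mm (square section, edges rounded 2 mm), about 0.25 kg; identical to the other two. Origin at its centre, x along its length. At the start it lies flat on the bench
- brick_2: a plain cream insulating firebrick, 125 x 56 x 56 mm (square section, edges rounded 2 mm), about 0.25 kg; identical to the other two. Origin at its centre, x along its length. At the start it stands on end on the bench, 125 mm tall
- brick_3: a plain cream insulating firebrick, 125 x 56 x 56 mm (square section, edges rounded 2 mm), about 0.25 kg; identical to the other two. Origin at its centre, x along its length. At the start it stands on end on the bench, 125 mm tall
- mould: bystander: a round white plaster mould, 150 mm across and 85 mm high; origin under its centre
- glaze_jar: bystander: a blue jar with a brass cap, 64 mm across, 85 mm high; origin under its centre
- mug: bystander: a white plastic mug with a side handle, 84 mm across, 90 mm high; origin under its centre

How it is judged:
At the end, for the whole second after the job is handed in: Each of the three empty places of the pinwheel holds a loose brick: its centre within 5 mm horizontally of the place, no more than 2 mm above it, its length within 0.05 rad of the place's direction, and all bricks at rest (((horizontal distance between brick_1 and slot_a below 0.005 m and z of brick_1 in the frame of slot_a between -0.004 and 0.002 m and angle between the x axis of brick_1 and the y axis of tray, either way round below 0.05 rad) or (horizontal distance between brick_2 and slot_a below 0.005 m and z of brick_2 in the frame of slot_a between -0.004 and 0.002 m and angle between the x axis of brick_2 and the y axis of tray, either way round below 0.05 rad) or (horizontal distance between brick_3 and slot_a below 0.005 m and z of brick_3 in the frame of slot_a between -0.004 and 0.002 m and angle between the x axis of brick_3 and the y axis of tray, either way round below 0.05 rad)) and ((horizontal distance between brick_1 and slot_b below 0.005 m and z of brick_1 in the frame of slot_b between -0.004 and 0.002 m and angle between the x axis of brick_1 and the x axis of tray, either way round below 0.05 rad) or (horizontal distance between brick_2 and slot_b below 0.005 m and z of brick_2 in the frame of slot_b between -0.004 and 0.002 m and angle between the x axis of brick_2 and the x axis of tray, either way round below 0.05 rad) or (horizontal distance between brick_3 and slot_b below 0.005 m and z of brick_3 in the frame of slot_b between -0.004 and 0.002 m and angle between the x axis of brick_3 and the x axis of tray, either way round below 0.05 rad)) and ((horizontal distance between brick_1 and slot_c below 0.005 m and z of brick_1 in the frame of slot_c between -0.004 and 0.002 m and angle between the x axis of brick_1 and the y axis of tray, either way round below 0.05 rad) or (horizontal distance between brick_2 and slot_c below 0.005 m and z of brick_2 in the frame of slot_c between -0.004 and 0.002 m and angle between the x axis of brick_2 and the y axis of tray, either way round below 0.05 rad) or (horizontal distance between brick_3 and slot_c below 0.005 m and z of brick_3 in the frame of slot_c between -0.004 and 0.002 m and angle between the x axis of brick_3 and the y axis of tray, either way round below 0.05 rad)) and linear speed of each of brick_1, brick_2, brick_3 below 0.02 m/s); the robot touches nothing.
It fails at once if a brick topples or spins freely (over 8 rad/s) (angular speed of any of brick_1, brick_2, brick_3 above 8 rad/s).
It fails at once if the mould, jar or mug is moved by more than 30 mm or tipped (distance of any of mould, glaze_jar, mug from where it was at the start of the episode above 0.03 m or angle between any of mould, glaze_jar, mug's own z axis and vertical above 0.3 rad).
It also fails if it takes over 72 s, if anything falls off the work surface, if the arm or the gripper's body presses on something with over 40 N, if the wrist force passes 120 N, or if a joint passes its speed limit or range.

### The arm

A 6-joint arm with a two-finger parallel gripper is mounted at the origin on the work surface. World frame = base frame: x ahead of the robot, y to its left, z up, the work surface at z = 0. Lengths are in m, angles in rad, forces in N, time in s.
With the tool pointing down it reaches from about 0.35 to 0.975 m from the base axis. Payload 4.9 kg.
Tool frame: the origin (TCP) lies at the very end of the fingers, on their centre line; the grasp point (between the pads) lies ctrl.hold_point_z behind it (ctrl.hold_point_z is the distance from the TCP to the grasp point, in m); z points along the fingers, y is the line along which they close (so a half turn about z gives the same grasp; the last joint's range is limited). The gripper opens to 85 mm and grips with 20 to 120 N. Pads are 22 mm wide; open, the fingers measure 114 mm over their backs; the gripper's body (76 mm by 85 mm) begins 54 mm behind the grasp point. The pads swing forward as they close: fully open they stand 13 mm farther back than shut.
Start: joints at [1.052, 0.053, 1.613, -0, 1.476, -0.119], TCP at [0.243, 0.576, 0.231] pointing down, gripper open.
Joint ranges: [-3.01, 3.01], [-1.01, 2.22], [0.06, 2.58], [-1.02, 4.17], [0.09, 2.62], [-3.14, 3.14]. Speed limits (rad/s): [2.57, 2.57, 3.14, 3.14, 3.14, 3.14].

### API

Orientations are given as a rotation vector (axis times angle).
In Python, from station import ctrl gives the robot as it stands. The module is installed in compiled form; this text tells all that it offers.
- The arm moves only by the tool jog_arm, never from a script. Its argument "deltas" is a list of rows, each a list of 3 entries, a list of its own where there are three numbers: the closure, from -1 (fully open) to 1 (shut), then the shift along the world's x, y, z scaled (see below), then the turn, a rotation vector about the world's x, y, z scaled (see below). A call has 1 to 12 rows; each row is the pose to reach, as a shift and turn from the pose commanded when the call began, turning the shorter way round; what a row does not reach only later rows make up. The controller multiplies each number of a shift by 0.4 m and each number of a turn by 180 degrees. A row lasts 1/12 s, in which the tool goes at most 41.7 mm and 7.16 degrees, less where a joint would pass 70% of its speed; a pose out of reach is approached as far as the arm can. A call with a number of a shift or a turn outside -1 to 1 is refused whole. A call with a gripper value outside its range is refused whole. The fingers move at their own pace and stop on an object; "squeeze" is the grip in N (left out, the last holds). Time passes only in rows, so rows that repeat a pose let the fingers close. It gives the time, the measured TCP pose, the force, the opening and the grip force at its end, in the units of the state.
- ctrl.get_obs(): the state, without advancing time (a new reading comes with each control period).
- ctrl.get_image(name): name is "scene" or "top" or "wrist"; returns the picture (384x512x3 uint8, red, green, blue); there is no depth.
- ctrl.get_calibration(name): a dict with "K" (3x3 intrinsics, pixels), "extrinsics" (4x4, takes a point from world to camera coordinates). Camera axes: x right, y down, z forward; pixel columns grow to the right and rows downward; lengths in m; the calibration is good to about 2 mm. The wrist camera is an equidistant fisheye: a pixel r from the principal point sees the ray r / f radians off the axis. A picture is of the moment at which its call begins: read the wrist's pose just before it. get_calibration takes no time and is no camera call; for the wrist camera it gives the pose at the moment of the call.
- ctrl.finish_job(): hands the job in; it is judged then, once.
The state is a dict: "t": time; "q": joint angles; "dq": joint speeds; "effort": joint torques, N m; "tool_pos": TCP position; "tool_rot": TCP orientation; "contact_force": force on the tool from outside, world axes, zero at the start; "wrist_torque": the same for the moment, N m; "opening": finger opening in m; "grip_force": force on a finger pad.
Only numpy, scipy, OpenCV 4.12 (cv2) and the standard library are available. Lean on these libraries where they do the work, as an engineer would, in place of code of your own. Each camera call takes 0.05 s, during which the arm holds its last target. There are 200 camera calls.

## Working session

There is one attempt and no reset: what is moved stays moved. The work goes in short steps, Python scripts to look and compute and a tool call to move; the robot and the scene stay as the last step left them, time stands still between calls to the robot, and variables do not carry over. Pictures are saved under pics/ and viewed, at most 10 in all, crops included, and the job is handed in when it is done.

Besides the shell and the picture viewer there is one more tool, called after "Emit:" by a JSON object that holds its "api" and its "payload", one argument or row to a line. jog_arm: Moves the arm, as the interface text tells. Its arguments: {"type":"object","properties":{"deltas":{"type":"array","items":{"type":"array"}},"squeeze":{"type":"number"}},"required":["deltas"]}

```bash
mkdir -p pics
cat > h.py <<'E'
import numpy as np, cv2
from station import ctrl
def ray(name,uv,z):
    c=ctrl.get_calibration(name);K=np.array(c["K"]);E=np.array(c["extrinsics"])
    uv=np.atleast_2d(np.array(uv,float));p=np.c_[uv,np.ones(len(uv))]@np.linalg.inv(K).T
    d=p@E[:3,:3];o=-E[:3,:3].T@E[:3,3]
    return o+d*((z-o[2])/d[:,2])[:,None]
def proj(name,P):
    c=ctrl.get_calibration(name);K=np.array(c["K"]);E=np.array(c["extrinsics"])
    q=(np.atleast_2d(P)@E[:3,:3].T+E[:3,3])@K.T
    return q[:,:2]/q[:,2:]
def save(n,img,s=1): cv2.imwrite(n,cv2.resize(img[:,:,::-1],None,fx=s,fy=s))
E
python3 - <<'E'
from h import *
a=ctrl.get_image("top");b=ctrl.get_image("scene")
np.save("top.npy",a);np.save("scene.npy",b)
save("pics/top.png",a,1.5);save("pics/scene.png",b,1.5)
for n in("top","scene"):
    c=ctrl.get_calibration(n);E=np.array(c["extrinsics"]);print(n,np.array(c["K"]).round(1).tolist(),(-E[:3,:3].T@E[:3,3]).round(3),E[:3,:3].round(2).tolist())
print(ctrl.hold_point_z,ctrl.get_obs())
E
```

```text
top [[350.5, 0.0, 254.8], [0.0, 350.5, 196.8], [0.0, 0.0, 1.0]] [0.401 0.05  0.996] [[0.01, -1.0, 0.01], [-0.99, -0.01, -0.17], [0.17, -0.0, -0.99]]
scene [[401.3, 0.0, 248.0], [0.0, 401.3, 191.8], [0.0, 0.0, 1.0]] [ 1.504 -0.282  0.877] [[0.36, 0.93, -0.02], [0.58, -0.23, -0.78], [-0.73, 0.27, -0.62]]
0.0187 {'t': 0.1, 'q': array([ 1.05201990e+00,  5.32773150e-02,  1.61418787e+00, -1.29890051e-05,
        1.47601897e+00, -1.18971737e-01]), 'dq': array([-0.00052133, -0.00153119, -0.00242887,  0.00093094, -0.00235776,
        0.0009461 ]), 'effort': array([ 2.54681318e-04, -3.94897664e+01, -3.71366215e+01, -1.13506160e-04,
        3.71366812e-03, -1.67759617e-05]), 'tool_pos': array([0.24296989, 0.57520687, 0.23017573]), 'tool_rot': array([-6.23719958e-01, -3.07846090e+00,  2.82722454e-03]), 'contact_force': array([ 0.12460017,  0.0644326 , -0.83839762]), 'wrist_torque': array([-0.01982303,  0.01094426, -0.02231064]), 'grip_force': 0.0, 'opening': 0.08552504896586421}
```

View pics/top.png

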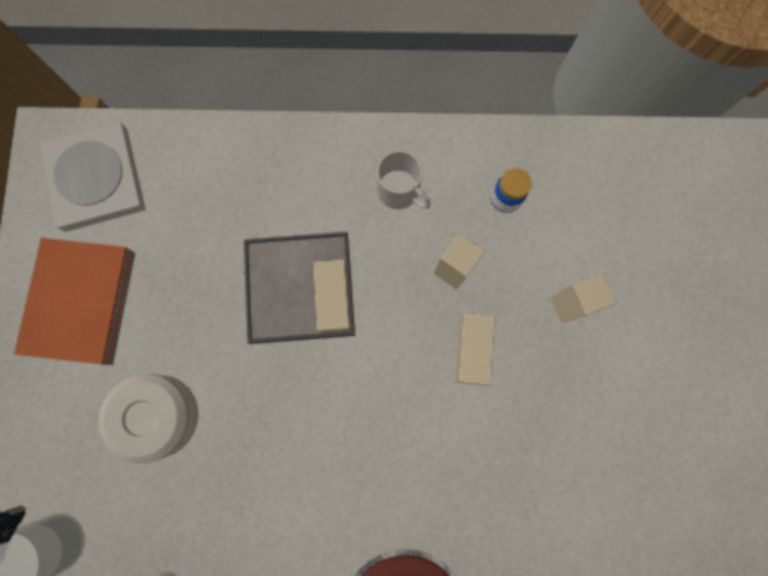

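View pics/scene.png

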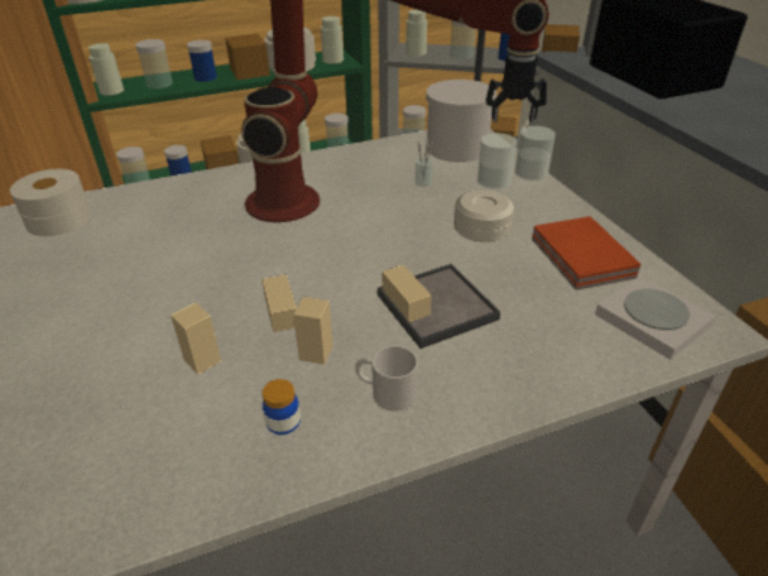

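Top view (×1.5): up is world +x and right is −y. The tray is at (300,288), with the cemented brick in its lower-right corner at (331,296). There are standing bricks at (460,260) and (583,298), and the lying brick is at (476,348). The mug is at (400,180), the jar at (513,188) and the mould at (143,418). The scene view agrees.

Run:
```python
from h import *
a=np.load("top.npy")
hsv=cv2.cvtColor(a,cv2.COLOR_RGB2HSV)
for n,(u,v) in dict(b2top=(465,250),b2side=(448,272),b3top=(593,293),b3side=(568,304),b1=(476,348),first=(331,296),table=(420,450),rim=(249,290),floor=(280,290)).items(): print(n,hsv[int(v/1.5),int(u/1.5)])
cr=((hsv[:,:,0]>12)&(hsv[:,:,0]<32)&(hsv[:,:,1]>50)).astype(np.uint8)
cr[:140]=0;cr[270:]=0;cr[:,:150]=0
def rect(m,z,nm):
    n,l,s,c=cv2.connectedComponentsWithStats(m)
    for i in range(1,n):
        if s[i,4]<150: continue
        ct=cv2.findContours((l==i).astype(np.uint8),0,1)[0][0].reshape(-1,2)
        w=ray("top",ct,z)[:,:2]
        r=cv2.minAreaRect((w*1000).astype(np.float32)); 
        cen=ray("top",c[i],z)[0]
        print(nm,"px",c[i].round(1),"area",s[i,4],"cen",cen.round(4),"rect",np.round(r[0],1),np.round(r[1],1),round(r[2],1))
V=hsv[:,:,2]
rect(cr,0.056,"all.056");rect(cr,0.072,"all.072")
for t in(165,175,185): rect(((V>t)&(cr>0)).astype(np.uint8),0.125,"bright%d .125"%t)
g=((V<90)).astype(np.uint8); g[:150]=0;g[240:]=0;g[:,:155]=0;g[:,245:]=0
rect(g,0.024,"rim")
```

```text
b2top [ 20  63 167]
b2side [ 19  70 117]
b3top [ 20  61 166]
b3side [ 19  67 141]
b1 [ 21  59 169]
first [ 20  62 168]
table [ 21  23 153]
rim [13 23 76]
floor [ 18  28 118]
all.056 px [305.  173.7] area 645 cen [ 0.6309 -0.0915  0.056 ] rect [630.8 -90.7] [58.4 88.4] 53.9
all.056 px [220.6 197.3] area 1021 cen [0.562 0.139 0.056] rect [563.1 139.4] [132.5  59. ] 5.1
all.056 px [388.3 198.8] area 801 cen [ 0.5636 -0.3175  0.056 ] rect [ 563.6 -316.2] [ 58.8 106.3] 21.6
all.056 px [316.2 232.3] area 1057 cen [ 0.4701 -0.1194  0.056 ] rect [ 471.2 -119.2] [ 61.6 123.9] 85.5
all.072 px [305.  173.7] area 645 cen [ 0.627  -0.0891  0.072 ] rect [626.9 -88.3] [57.4 86.9] 53.9
all.072 px [220.6 197.3] area 1021 cen [0.5592 0.1375 0.072 ] rect [560.3 137.8] [130.2  58. ] 5.1
all.072 px [388.3 198.8] area 801 cen [ 0.5608 -0.3113  0.072 ] rect [ 560.8 -310. ] [ 57.8 104.5] 21.6
all.072 px [316.2 232.3] area 1057 cen [ 0.4689 -0.1165  0.072 ] rect [ 470.  -116.4] [ 60.5 121.8] 85.5
bright165 .125 px [307.5 169.2] area 375 cen [ 0.6259 -0.0876  0.125 ] rect [626.3 -88. ] [50.9 50.2] 54.1
bright165 .125 px [220.  196.3] area 823 cen [0.5525 0.1341 0.125 ] rect [553.3 133.9] [111.8  47.6] 5.2
bright165 .125 px [392.8 195.4] area 242 cen [ 0.5605 -0.3027  0.125 ] rect [ 560.2 -308.7] [49.7 48.6] 22.4
bright165 .125 px [317.2 232.3] area 872 cen [ 0.4651 -0.1094  0.125 ] rect [ 466.1 -109.2] [ 49.6 110.9] 85.1
rim px [199.6 194. ] area 748 cen [0.5759 0.2015 0.024 ] rect [584.8 204.3] [198.6 197.3] 5.2
```

```bash
cat >> h.py <<'E'
def blobs(name,m,z,lo=150):
    n,l,s,c=cv2.connectedComponentsWithStats(m.astype(np.uint8));out=[]
    for i in range(1,n):
        if s[i,4]<lo: continue
        ct=cv2.findContours((l==i).astype(np.uint8),0,1)[0][0].reshape(-1,2)
        r=cv2.minAreaRect((ray(name,ct,z)[:,:2]*1000).astype(np.float32)); b=cv2.boxPoints(r)
        e=max([b[1]-b[0],b[2]-b[1]],key=np.linalg.norm)
        out.append((c[i].round(1),s[i,4],ray(name,c[i],z)[0][:2].round(4),np.round(r[0],1),np.round(r[1],1),round(np.degrees(np.arctan2(e[1],e[0]))%180,1)))
    return out
E
python3 - <<'E'
from h import *
a=np.load("top.npy");hsv=cv2.cvtColor(a,cv2.COLOR_RGB2HSV)
V=hsv[:,:,2];cr=(hsv[:,:,0]>12)&(hsv[:,:,0]<32)&(hsv[:,:,1]>45)
cr[:140]=0;cr[270:]=0;cr[:,:150]=0
for z in(.056,.072,.125):
  print(z)
  for b in blobs("top",cr&(V>153),z): print(*b)
o=(V<100);o[:150]=0;o[240:]=0;o[:,:155]=0;o[:,245:]=0
for b in blobs("top",o,.024): print("rim",*b)
# floor region inside the rim
f=np.zeros_like(V);f[:]=0
c=ctrl.get_calibration("wrist");E=np.array(c["extrinsics"]);print(np.array(c["K"]).round(1).tolist(),-E[:3,:3].T@E[:3,3],E[:3,:3].round(2).tolist())
# other things
for n,uv,z in(("jar",(515,182),.085),("mug",(399,165),.09),("mould",(143,412),.085)): print(n,ray("top",np.array(uv)/1.5,z))
print(proj("top",[[.585,.204,.024]]))
E
```

```text
0.056
[307.8 169.2] 434 [ 0.6437 -0.0992] [644.  -99.5] [58.5 58.6] 144.1
[219.8 196.3] 899 [0.5646 0.1414] [566.2 141.6] [124.6  54.6] 5.4
[395.5 195.5] 454 [ 0.573  -0.3378] [ 573.4 -337.8] [58.2 59.3] 112.1
[317.1 232. ] 948 [ 0.471  -0.1218] [ 472.  -121.8] [ 55.3 122.4] 175.1
0.072
[307.8 169.2] 434 [ 0.6396 -0.0967] [639.9 -97. ] [57.5 57.6] 144.1
[219.8 196.3] 899 [0.5618 0.1398] [563.4 140.1] [122.5  53.7] 5.4
[395.5 195.5] 454 [ 0.5701 -0.3312] [ 570.4 -331.2] [57.2 58.3] 112.1
[317.1 232. ] 948 [ 0.4698 -0.1189] [ 470.8 -118.9] [ 54.4 120.3] 175.1
0.125
[307.8 169.2] 434 [ 0.6259 -0.0883] [626.2 -88.6] [54.2 54.3] 144.1
[219.8 196.3] 899 [0.5526 0.1347] [554.  134.9] [115.5  50.6] 5.4
[395.5 195.5] 454 [ 0.5604 -0.3094] [ 560.7 -309.4] [53.9 54.9] 112.1
[317.1 232. ] 948 [ 0.4659 -0.1092] [ 466.8 -109.2] [ 51.2 113.4] 175.1
rim [199.8 194.2] 911 [0.5756 0.2008] [584.9 204.3] [200.1 198.6] 5.3
[[297.3, 0.0, 251.0], [0.0, 297.3, 188.4], [0.0, 0.0, 1.0]] [0.1727642  0.60606447 0.37247336] [[0.39, 0.92, -0.0], [0.88, -0.37, 0.3], [0.27, -0.12, -0.95]]
jar [[ 0.77268206 -0.19422387  0.085     ]]
mug [[0.8004175  0.01836474 0.09      ]]
mould [[0.3541411  0.44762061 0.085     ]]
[[198.81175144 190.86721835]]
```

```bash
cat >> h.py <<'E'
from scipy.spatial.transform import Rotation as Rn
def Rt(h,pitch,xs=-1):
    """tool z in the vertical plane of heading h (deg), pitch deg below horizontal; xs=-1: tool x is down when level"""
    h=np.radians(h);p=np.radians(pitch);H=np.array([np.cos(h),np.sin(h),0]);U=np.array([0,0,1.])
    z=np.cos(p)*H-np.sin(p)*U;x=xs*(np.sin(p)*H+np.cos(p)*U)
    return np.c_[x,np.cross(z,x),z]
def go(pos,h,pitch,xs=-1):
    o=ctrl.get_obs();d=np.array(pos)-o["tool_pos"]
    w=Rn.from_matrix(Rt(h,pitch,xs)@Rn.from_rotvec(o["tool_rot"]).as_matrix().T).as_rotvec()
    print("shift",(d/.4).round(4).tolist(),"turn",(w/np.pi).round(4).tolist(),"deg",np.degrees(np.linalg.norm(w)).round(1))
def st():
    o=ctrl.get_obs();R=Rn.from_rotvec(o["tool_rot"]).as_matrix()
    print("t",round(o["t"],2),"pos",o["tool_pos"].round(4),"z",R[:,2].round(3),"y",R[:,1].round(3),"q",o["q"].round(2),"F",o["contact_force"].round(1),"open",round(o["opening"],4),"grip",round(o["grip_force"],1))
E
python3 - <<'E'
from h import *
go([.45,.2,.28],-36,90);go([.5,0,.25],-36,0);go([.529,-.018,.09],-36,0)
E
```

```text
shift [0.5176, -0.938, 0.1246] turn [0.0005, -0.0004, -0.0727] deg 13.1
shift [0.6426, -1.438, 0.0496] turn [-0.2459, -0.4364, -0.0566] deg 90.7
shift [0.7151, -1.483, -0.3504] turn [-0.2459, -0.4364, -0.0566] deg 90.7
```

Emit:
{"api": "jog_arm", "payload": {
  "deltas": [
    [-1, [0.52, -0.94, 0.1], [-0.12, -0.22, -0.06]],
    [-1, [0.52, -0.94, 0.1], [-0.12, -0.22, -0.06]],
    [-1, [0.52, -0.94, 0.1], [-0.12, -0.22, -0.06]],
    [-1, [0.52, -0.94, 0.1], [-0.12, -0.22, -0.06]],
    [-1, [0.52, -0.94, 0.1], [-0.12, -0.22, -0.06]],
    [-1, [0.52, -0.94, 0.1], [-0.12, -0.22, -0.06]],
    [-1, [0.52, -0.94, 0.1], [-0.12, -0.22, -0.06]],
    [-1, [0.52, -0.94, 0.1], [-0.12, -0.22, -0.06]],
    [-1, [0.52, -0.94, 0.1], [-0.12, -0.22, -0.06]],
    [-1, [0.52, -0.94, 0.1], [-0.12, -0.22, -0.06]],
    [-1, [0.52, -0.94, 0.1], [-0.12, -0.22, -0.06]],
    [-1, [0.52, -0.94, 0.1], [-0.12, -0.22, -0.06]]
  ]
}}

```text
t: 1.1
tool_pos: [0.4519, 0.1967, 0.2716]
tool_rot: [0.706, 2.267, -0.292]
contact_force: [-0.6, -0.2, 1.0]
opening: 0.0857
grip_force: 0.0
```

```bash
python3 -c "
from h import *
st();go([.5,0,.25],-36,0);go([.529,-.018,.25],-36,0)"
```

```text
t 1.1 pos [0.4519 0.1967 0.2716] z [ 0.583 -0.402 -0.706] y [0.568 0.823 0.001] q [ 0.64 -0.44  2.11 -0.78  1.27 -0.16] F [-0.6 -0.2  1. ] open 0.0857 grip 0.0
shift [0.1203, -0.4917, -0.0539] turn [-0.1444, -0.2036, -0.0075] deg 45.0
shift [0.1928, -0.5367, -0.0539] turn [-0.1444, -0.2036, -0.0075] deg 45.0
```

Emit:
{"api": "jog_arm", "payload": {
  "deltas": [
    [-1, [0.19, -0.54, -0.05], [-0.1444, -0.2036, -0.0075]],
    [-1, [0.19, -0.54, -0.05], [-0.1444, -0.2036, -0.0075]],
    [-1, [0.19, -0.54, -0.05], [-0.1444, -0.2036, -0.0075]],
    [-1, [0.19, -0.54, -0.05], [-0.1444, -0.2036, -0.0075]],
    [-1, [0.19, -0.54, -0.05], [-0.1444, -0.2036, -0.0075]],
    [-1, [0.19, -0.54, -0.05], [-0.1444, -0.2036, -0.0075]],
    [-1, [0.19, -0.54, -0.05], [-0.1444, -0.2036, -0.0075]],
    [-1, [0.19, -0.54, -0.05], [-0.1444, -0.2036, -0.0075]],
    [-1, [0.19, -0.54, -0.05], [-0.1444, -0.2036, -0.0075]]
  ]
}}

```text
t: 1.85
tool_pos: [0.4988, -0.0957, 0.3124]
tool_rot: [0.447, 1.726, -0.345]
contact_force: [0.2, 0.9, 0.1]
opening: 0.0852
grip_force: 0.0
```

```bash
python3 -c "
from h import *
st();go([.529,-.018,.09],-36,0)"
```

```text
t 1.85 pos [ 0.4988 -0.0957  0.3124] z [ 0.864 -0.463 -0.198] y [0.475 0.88  0.014] q [-0.16 -1.01  2.58 -1.02  0.38 -0.5 ] F [0.2 0.9 0.1] open 0.0852 grip 0.0
shift [0.0756, 0.1942, -0.556] turn [-0.0377, -0.0513, -0.0427] deg 13.8
```

```bash
cat > kin.py <<'E'
import numpy as np, json, itertools
from scipy.spatial.transform import Rotation as Rn
from scipy.optimize import least_squares
LO=np.array([-3.01,-1.01,.06,-1.02,.09,-3.14]);HI=np.array([3.01,2.22,2.58,4.17,2.62,3.14])
rz=lambda a:Rn.from_euler('z',a).as_matrix()
ry=lambda a:Rn.from_euler('y',a).as_matrix()
S=(1,-1);C=0.
def fk(q,p,s4=1,s6=1,c=0):
    d1,a1,L2,a3,L4,a5,d6=p
    R=rz(q[0]);x=np.array([0,0,d1])+R@[a1,0,0]
    R=R@ry(q[1]);x=x+R@[0,0,L2]
    R=R@ry(q[2]);x=x+R@[a3,0,L4]
    R=R@rz(s4*q[3])@ry(q[4]);x=x+R@[a5,0,0]
    R=R@rz(s6*q[5]+c);x=x+R@[0,0,d6]
    return x,R
E
python3 - <<'E'
from h import *
from kin import *
o=ctrl.get_obs();np.savez("d3.npz",q=o["q"],p=o["tool_pos"],r=o["tool_rot"])
D=[([1.05201990,5.32773150e-02,1.61418787,-1.3e-5,1.47601897,-1.18971737e-01],[0.24296989,0.57520687,0.23017573],[-6.23719958e-01,-3.07846090,2.82722454e-03]),
([0.64,-0.44,2.11,-0.78,1.27,-0.16],[.4519,.1967,.2716],[.706,2.267,-.292]),(o["q"],o["tool_pos"],o["tool_rot"])]
for s4,s6 in itertools.product((1,-1),(1,-1)):
  for c in(0,np.pi/2,-np.pi/2,np.pi):
    e=[np.degrees(np.linalg.norm(Rn.from_matrix(fk(q,np.zeros(7),s4,s6,c)[1].T@Rn.from_rotvec(r).as_matrix()).as_rotvec())) for q,_,r in D]
    if max(e)<20: print(s4,s6,c,np.round(e,2))
E
```

```text
1 1 1.5707963267948966 [0.  0.2 0. ]
```

```bash
python3 - <<'E'
from h import *
from kin import *
o=np.load("d3.npz")
D=[([1.05201990,5.32773150e-02,1.61418787,-1.3e-5,1.47601897,-1.18971737e-01],[0.24296989,0.57520687,0.23017573],1),
([0.64,-0.44,2.11,-0.78,1.27,-0.16],[.4519,.1967,.2716],.3),(o["q"],o["p"],1)]
p0=[.3,0,.4,0,.4,0,.25]
f=lambda p:np.concatenate([w*(fk(q,p,1,1,np.pi/2)[0]-x) for q,x,w in D]+[1e-4*(np.array(p)-p0)*[1,30,1,3,1,3,1]])
s=least_squares(f,p0);print(s.x.round(4),(f(s.x)*1000).round(2));np.save("p.npy",s.x)
E
cat >> kin.py <<'E'
import os
P=np.load("p.npy") if os.path.exists("p.npy") else None
def ik(pos,R,n=30,seed=0):
    """distinct solutions inside the ranges"""
    g=np.random.default_rng(seed);out=[]
    for _ in range(n):
        def f(q):
            x,Q=fk(q,P,1,1,np.pi/2);return np.r_[(x-pos)*5,Rn.from_matrix(R.T@Q).as_rotvec()]
        s=least_squares(f,g.uniform(LO,HI),bounds=(LO,HI))
        if s.cost<1e-6 and not any(np.abs(s.x-t).max()<.05 for t in out): out.append(s.x)
    return out
E
python3 - <<'E'
from h import *
from kin import *
T=lambda n,pos,h,p,xs:[print(n,h,p,xs,q.round(2)) for q in ik(np.array(pos),Rt(h,p,xs))]
for h in(-36,54):
  for xs in(1,-1):
    hv=np.array([np.cos(np.radians(h)),np.sin(np.radians(h)),0])
    for bk in(0,.1): T("b2 %g"%bk,np.array([.626,-.088,.09])+hv*(.01-bk),h,0,xs)
for h in(-68,22,112):
  for xs in(1,-1):
    hv=np.array([np.cos(np.radians(h)),np.sin(np.radians(h)),0])
    for bk in(0,.1): T("b3 %g"%bk,np.array([.5605,-.3094,.09])+hv*(.01-bk),h,0,xs)
E
```

```text
[ 0.9214 -0.146   0.3717  0.7952  0.7664 -0.0603  0.1957] [ 6.431e+01 -3.700e+01  1.140e+00  1.860e+00 -1.150e+00 -3.640e+00
  6.000e-02  3.600e-01 -4.000e-02  6.000e-02 -4.400e-01 -0.000e+00
  2.400e-01  4.000e-02 -2.000e-02 -1.000e-02]
b2 0 -36 0 1 [-0.03  0.79  1.24  4.13  0.73 -2.42]
b2 0.1 -36 0 1 [-2.93  1.15  1.77  0.86  1.72 -1.4 ]
b2 0 -36 0 -1 [-0.03  0.79  1.24  4.13  0.73  0.73]
b2 0.1 -36 0 -1 [-2.93  1.15  1.77  0.86  1.72  1.74]
b2 0 54 0 1 [-0.41  0.89  1.1   1.66  1.37 -0.43]
b2 0.1 54 0 1 [-0.61  0.88  1.12  1.58  1.55 -0.43]
b2 0 54 0 -1 [-0.41  0.89  1.1   1.66  1.37  2.71]
b2 0.1 54 0 -1 [-0.61  0.88  1.12  1.58  1.55  2.71]
b3 0 -68 0 1 [ 2.87  1.43  1.64  0.92  1.62 -1.51]
b3 0 -68 0 -1 [2.87 1.43 1.64 0.92 1.62 1.63]
b3 0 22 0 1 [-0.73  0.86  1.14  1.78  1.16 -0.48]
b3 0.1 22 0 1 [-0.93  0.83  1.2   1.69  1.34 -0.48]
b3 0 22 0 -1 [-0.73  0.86  1.14  1.78  1.16  2.66]
b3 0.1 22 0 -1 [-0.93  0.83  1.2   1.69  1.34  2.66]
b3 0 112 0 1 [ 2.48  2.17  1.21  3.68  1.77 -1.45]
b3 0 112 0 1 [-0.71  1.18  0.62  1.16  2.62 -0.47]
b3 0 112 0 -1 [-0.71  1.18  0.62  1.16  2.62  2.68]
b3 0 112 0 -1 [2.48 2.17 1.21 3.68 1.77 1.69]
```

Emit:
{"api": "jog_arm", "payload": {
  "deltas": [
    [-1, [0.1, 0.1, 0.05], [0.0, 0.3, 0.2]],
    [-1, [0.1, 0.1, 0.05], [0.0, 0.3, 0.2]],
    [-1, [0.1, 0.1, 0.05], [0.0, 0.3, 0.2]],
    [-1, [0.1, 0.1, 0.05], [0.0, 0.3, 0.2]],
    [-1, [0.1, 0.1, 0.05], [0.0, 0.3, 0.2]]
  ]
}}

```text
t: 2.27
tool_pos: [0.5381, -0.0552, 0.3302]
tool_rot: [0.204, 2.101, -0.28]
contact_force: [-0.5, 0.0, 0.1]
opening: 0.0857
grip_force: 0.0
```

Run:
```python
from h import *
st();o=ctrl.get_obs();np.savez("d4.npz",q=o["q"],p=o["tool_pos"],r=o["tool_rot"])
```

```text
t 2.27 pos [ 0.5381 -0.0552  0.3302] z [ 0.817 -0.279 -0.504] y [ 0.256  0.96  -0.117] q [-0.17 -0.83  2.33 -0.24  0.61 -1.42] F [-0.5  0.   0.1] open 0.0857 grip 0.0
```

Emit:
{"api": "jog_arm", "payload": {
  "deltas": [
    [-1, [0.1, 0.0, 0.0], [0.0, 0.1, 0.2]],
    [-1, [0.1, 0.0, 0.0], [0.0, 0.1, 0.2]],
    [-1, [0.1, 0.0, 0.0], [0.0, 0.1, 0.2]],
    [-1, [0.1, 0.0, 0.0], [0.0, 0.1, 0.2]],
    [-1, [0.1, 0.0, 0.0], [0.0, 0.1, 0.2]],
    [-1, [0.1, 0.0, 0.0], [0.0, 0.1, 0.2]]
  ]
}}

```text
t: 2.77
tool_pos: [0.5778, -0.0557, 0.3311]
tool_rot: [-0.408, 2.324, 0.015]
contact_force: [0.2, -0.2, -0.5]
opening: 0.0853
grip_force: 0.0
```

```bash
sed -i 's/d1,a1,L2,a3,L4,a5,d6=p/d1,a1,L2,a3,L4,a5,d6,b1,b5=p/;s/R@\[a1,0,0\]/R@[a1,b1,0]/;s/R@\[a5,0,0\]/R@[a5,b5,0]/' kin.py
python3 - <<'E'
from h import *
from kin import *
st();o=ctrl.get_obs();np.savez("d5.npz",q=o["q"],p=o["tool_pos"],r=o["tool_rot"])
D=[([1.05201990,5.32773150e-02,1.61418787,-1.3e-5,1.47601897,-1.18971737e-01],[0.24296989,0.57520687,0.23017573],1),
([0.64,-0.44,2.11,-0.78,1.27,-0.16],[.4519,.1967,.2716],.1)]
for i in(3,4,5):
    o=np.load(f"d{i}.npz");D.append((o["q"],o["p"],1))
p0=[.3,0,.4,0,.4,0,.25,0,0]
f=lambda p:np.concatenate([w*(fk(q,p,1,1,np.pi/2)[0]-x) for q,x,w in D]+[1e-4*(np.array(p)-p0)])
s=least_squares(f,p0);print(s.x.round(4),(f(s.x)*1000).round(2));np.save("p.npy",s.x)
E
```

```text
t 2.77 pos [ 0.5778 -0.0557  0.3311] z [ 0.692  0.133 -0.709] y [-0.296  0.949 -0.111] q [-0.43 -0.56  2.09  0.51  0.99 -2.49] F [ 0.2 -0.2 -0.5] open 0.0853 grip 0.0
[ 2.387e-01 -2.400e-03  4.263e-01  9.640e-02  6.127e-01  4.000e-04
  2.791e-01  7.450e-02 -2.000e-04] [-0.02  0.02  0.01  0.02 -0.12 -0.05 -0.   -0.01 -0.    0.01  0.02  0.03
 -0.02 -0.02 -0.03 -0.01 -0.    0.    0.01  0.02  0.    0.    0.01 -0.  ]
```

```bash
cat >> kin.py <<'E'
def wr(q):
    x,R=fk(q,P,1,1,np.pi/2);return x-R[:,2]*P[6]
E
python3 - <<'E'
from h import *
from kin import *
def T(n,pos,h,p,xs):
    for q in ik(np.array(pos),Rt(h,p,xs),12):
        if abs(q[0])<1.8: print(n,h,p,xs,q.round(2),"wrist",wr(q).round(3))
for nm,c,hs in(("b2",[.626,-.088,.09],(-36,54)),("b3",[.5605,-.3094,.09],(-68,22,112))):
 for h in hs:
  for p in(0,20):
   for xs in(1,-1):
    hv=np.array([np.cos(np.radians(h)),np.sin(np.radians(h)),0])*np.cos(np.radians(p))-np.array([0,0,np.sin(np.radians(p))])
    for bk in(0,.1): T("%s %g"%(nm,bk),np.array(c)+hv*(.01-bk),h,p,xs)
E
```

```text
b2 0 -36 0 1 [-0.01  0.31  2.21  3.86  1.08 -1.96] wrist [0.408 0.07  0.09 ]
b2 0.1 -36 0 1 [ 0.16  0.22  2.35  4.02  1.18 -2.01] wrist [0.327 0.129 0.09 ]
b2 0 -36 0 -1 [-0.01  0.31  2.21  3.86  1.08  1.18] wrist [0.408 0.07  0.09 ]
b2 0.1 -36 0 -1 [0.16 0.22 2.35 4.02 1.18 1.14] wrist [0.327 0.129 0.09 ]
b2 0 54 0 1 [-0.71  0.53  1.87  1.51  1.63 -0.83] wrist [ 0.468 -0.306  0.09 ]
b2 0.1 54 0 1 [-0.89  0.53  1.86  1.38  1.75 -0.84] wrist [ 0.409 -0.387  0.09 ]
b2 0 54 0 -1 [-0.71  0.53  1.87  1.51  1.63  2.31] wrist [ 0.468 -0.306  0.09 ]
b2 0.1 54 0 -1 [-0.89  0.53  1.86  1.38  1.75  2.3 ] wrist [ 0.409 -0.387  0.09 ]
b2 0 54 20 1 [-0.68  0.34  1.91  1.26  1.4  -0.66] wrist [ 0.477 -0.293  0.182]
b2 0.1 54 20 1 [-0.85  0.27  1.92  1.16  1.54 -0.65] wrist [ 0.422 -0.369  0.216]
b2 0 54 20 -1 [-0.68  0.34  1.91  1.26  1.4   2.48] wrist [ 0.477 -0.293  0.182]
b2 0.1 54 20 -1 [-0.85  0.27  1.92  1.16  1.54  2.49] wrist [ 0.422 -0.369  0.216]
b3 0 -68 0 1 [-0.29  0.39  2.1   4.15  1.18 -2.11] wrist [ 0.46 -0.06  0.09]
b3 0 -68 0 -1 [-0.29  0.39  2.1   4.15  1.18  1.03] wrist [ 0.46 -0
[... 449 characters left out ...]
.27  1.39 -0.62] wrist [ 0.239 -0.439  0.216]
b3 0 22 20 -1 [-1.04  0.26  2.01  1.39  1.24  2.5 ] wrist [ 0.326 -0.404  0.182]
b3 0.1 22 20 -1 [-1.22  0.15  2.06  1.27  1.39  2.52] wrist [ 0.239 -0.439  0.216]
b3 0 112 0 1 [-0.79  1.03  1.02  0.74  2.53 -0.93] wrist [ 0.661 -0.559  0.09 ]
b3 0 112 0 -1 [-0.79  1.03  1.02  0.74  2.53  2.21] wrist [ 0.661 -0.559  0.09 ]
b3 0 112 20 1 [-0.78  0.87  1.11  0.52  2.29 -1.07] wrist [ 0.655 -0.544  0.182]
b3 0.1 112 20 1 [-0.82  1.03  0.79  0.55  2.44 -1.  ] wrist [ 0.69  -0.631  0.216]
b3 0 112 20 -1 [-0.78  0.87  1.11  0.52  2.29  2.07] wrist [ 0.655 -0.544  0.182]
b3 0.1 112 20 -1 [-0.82  1.03  0.79  0.55  2.44  2.14] wrist [ 0.69  -0.631  0.216]
```

```bash
cat >> kin.py <<'E'
TC=np.array([.585,.2043]);TY=np.radians(5.3)
def slot(n):
    x,y={'a':(.0625,-.028),'b':(.028,.0625),'c':(-.0625,.028)}[n]
    return np.r_[TC+np.array([np.cos(TY)*x-np.sin(TY)*y,np.sin(TY)*x+np.cos(TY)*y]),.044]
E
python3 - <<'E'
from h import *
from kin import *
def T(n,pos,h,p,xs):
    for q in ik(np.array(pos),Rt(h,p,xs),12):
        if abs(q[0])<1.8: print(n,h,p,xs,q.round(2),"wrist",wr(q).round(3))
for s,h in(("b",5.3),("a",95.3)):
 for p in(10,20):
  for xs in(1,-1):
   R=Rt(h,90+p,xs);H=np.r_[np.cos(np.radians(h)),np.sin(np.radians(h)),0]
   for l in(0,.15): T(s+" %g"%l,slot(s)+.028*H+.01*R[:,2]+[0,0,l],h,90+p,xs)
print(slot('a'),slot('b'),slot('c'))
E
```

```text
b 0 5.3 100 1 [0.28 0.48 1.46 0.03 1.38 1.75] wrist [0.682 0.276 0.309]
b 0.15 5.3 100 1 [0.28 0.34 1.37 0.03 1.6  1.76] wrist [0.682 0.276 0.459]
b 0 5.3 100 -1 [ 0.28  0.48  1.46  0.03  1.38 -1.39] wrist [0.682 0.276 0.309]
b 0.15 5.3 100 -1 [ 0.28  0.34  1.37  0.03  1.6  -1.38] wrist [0.682 0.276 0.459]
b 0 5.3 110 1 [0.27 0.58 1.34 0.06 1.57 1.74] wrist [0.727 0.28  0.297]
b 0.15 5.3 110 1 [0.27 0.44 1.26 0.06 1.78 1.75] wrist [0.727 0.28  0.447]
b 0 5.3 110 -1 [ 0.27  0.58  1.34  0.06  1.57 -1.4 ] wrist [0.727 0.28  0.297]
b 0.15 5.3 110 -1 [ 0.27  0.44  1.26  0.06  1.78 -1.39] wrist [0.727 0.28  0.447]
a 0 95.3 100 1 [ 0.27  0.39  1.57 -0.18  1.21  0.25] wrist [0.643 0.257 0.309]
a 0.15 95.3 100 1 [ 0.27  0.24  1.49 -0.17  1.44  0.2 ] wrist [0.643 0.257 0.459]
a 0 95.3 100 -1 [ 0.27  0.39  1.57 -0.18  1.21 -2.89] wrist [0.643 0.257 0.309]
a 0.15 95.3 100 -1 [ 0.27  0.24  1.49 -0.17  1.44 -2.94] wrist [0.643 0.257 0.459]
a 0 95.3 110 1 [ 0.34  0.43  1.54 -0.35  1.27  0.37] wrist [0.639 0.302 0.297]
a 0.15 95.3 110 1 [ 0.34  0.28  1.46 -0.34  1.49  0.29] wrist [0.639 0.302 0.447]
a 0 95.3 110 -1 [ 0.34  0.43  1.54 -0.35  1.27 -2.78] wrist [0.639 0.302 0.297]
a 0.15 95.3 110 -1 [ 0.34  0.28  1.46 -0.34  1.49 -2.85] wrist [0.639 0.302 0.447]
[0.64981917 0.18219287 0.044     ] [0.60710713 0.26911917 0.044     ] [0.52018083 0.22640713 0.044     ]
```

```bash
python3 -c "
from h import *
go([.46,-.35,.27],22,20,1);go([.482,-.341,.121],22,20,1)"
```

```text
shift [-0.2945, -0.7358, -0.1528] turn [-0.7884, -0.2502, 0.5335] deg 177.2
shift [-0.2395, -0.7133, -0.5253] turn [-0.7884, -0.2502, 0.5335] deg 177.2
```

```bash
cat >> kin.py <<'E'
def wp(q0,q1,fr):
    """poses on the joint-space line as scaled shift, turn from q0"""
    x0,R0=fk(q0,P,1,1,np.pi/2)
    for f in fr:
        x,R=fk(q0+f*(np.array(q1)-q0),P,1,1,np.pi/2);w=Rn.from_matrix(R@R0.T).as_rotvec()
        print(f,((x-x0)/.4).round(3).tolist(),(w/np.pi).round(3).tolist(),"z",x[2].round(3),"deg",np.degrees(np.linalg.norm(w)).round())
E
python3 - <<'E'
from h import *
from kin import *
q=ctrl.get_obs()["q"]
for t in ik(np.array([.46,-.35,.25]),Rt(22,20,1),20): print(t.round(2))
t=[t for t in ik(np.array([.46,-.35,.25]),Rt(22,20,1),20) if abs(t[5]+.62)<.4][0]
wp(q,t,[.25,.5,.75,1])
E
```

```text
[-1.27 -0.09  2.04  1.22  1.52 -0.39]
0.25 [-0.034, -0.178, -0.113] [0.195, 0.06, -0.165] z 0.286 deg 47.0
0.5 [-0.091, -0.354, -0.18] [0.392, 0.115, -0.325] z 0.259 deg 94.0
0.75 [-0.173, -0.538, -0.207] [0.598, 0.175, -0.462] z 0.248 deg 140.0
1 [-0.294, -0.736, -0.203] [-0.788, -0.25, 0.533] z 0.25 deg 177.0
```

Emit:
{"api": "jog_arm", "payload": {
  "deltas": [
    [-1, [-0.034, -0.178, -0.05], [0.195, 0.06, -0.165]],
    [-1, [-0.034, -0.178, -0.05], [0.195, 0.06, -0.165]],
    [-1, [-0.034, -0.178, -0.05], [0.195, 0.06, -0.165]],
    [-1, [-0.034, -0.178, -0.05], [0.195, 0.06, -0.165]],
    [-1, [-0.034, -0.178, -0.05], [0.195, 0.06, -0.165]],
    [-1, [-0.034, -0.178, -0.05], [0.195, 0.06, -0.165]],
    [-1, [-0.09, -0.354, -0.1], [0.392, 0.115, -0.325]],
    [-1, [-0.09, -0.354, -0.1], [0.392, 0.115, -0.325]],
    [-1, [-0.09, -0.354, -0.1], [0.392, 0.115, -0.325]],
    [-1, [-0.09, -0.354, -0.1], [0.392, 0.115, -0.325]],
    [-1, [-0.09, -0.354, -0.1], [0.392, 0.115, -0.325]],
    [-1, [-0.09, -0.354, -0.1], [0.392, 0.115, -0.325]]
  ]
}}

```text
t: 3.77
tool_pos: [0.5422, -0.1982, 0.2905]
tool_rot: [1.3, 2.176, 0.915]
contact_force: [0.5, -0.1, -0.2]
opening: 0.0855
grip_force: 0.0
```

```bash
python3 -c "
from h import *
st();go([.46,-.35,.2],22.1,20,1)"
```

```text
t 3.77 pos [ 0.5422 -0.1982  0.2905] z [ 0.661  0.313 -0.682] y [0.594 0.338 0.73 ] q [-0.84 -0.35  2.02  0.82  1.29 -1.5 ] F [ 0.5 -0.1 -0.2] open 0.0855 grip 0.0
shift [-0.2054, -0.3796, -0.2263] turn [0.4467, 0.0883, -0.2862] deg 96.8
```

Emit:
{"api": "jog_arm", "payload": {
  "deltas": [
    [-1, [-0.205, -0.38, -0.1], [0.4467, 0.0883, -0.2862]],
    [-1, [-0.205, -0.38, -0.1], [0.4467, 0.0883, -0.2862]],
    [-1, [-0.205, -0.38, -0.1], [0.4467, 0.0883, -0.2862]],
    [-1, [-0.205, -0.38, -0.1], [0.4467, 0.0883, -0.2862]],
    [-1, [-0.205, -0.38, -0.1], [0.4467, 0.0883, -0.2862]],
    [-1, [-0.205, -0.38, -0.1], [0.4467, 0.0883, -0.2862]],
    [-1, [-0.205, -0.38, -0.1], [0.4467, 0.0883, -0.2862]],
    [-1, [-0.205, -0.38, -0.1], [0.4467, 0.0883, -0.2862]],
    [-1, [-0.205, -0.38, -0.1], [0.4467, 0.0883, -0.2862]],
    [-1, [-0.205, -0.38, -0.1], [0.4467, 0.0883, -0.2862]],
    [-1, [-0.205, -0.38, -0.1], [0.4467, 0.0883, -0.2862]],
    [-1, [-0.205, -0.38, -0.1], [0.4467, 0.0883, -0.2862]]
  ]
}}

```text
t: 4.77
tool_pos: [0.4605, -0.35, 0.2505]
tool_rot: [-2.381, -0.73, -1.665]
contact_force: [0.7, -0.4, -0.8]
opening: 0.0855
grip_force: 0.0
```

```bash
python3 -c "
from h import *
st();go([.482,-.341,.121],22.1,20,1)"
```

```text
t 4.77 pos [ 0.4605 -0.35    0.2505] z [ 0.843  0.385 -0.375] y [ 0.466 -0.871  0.154] q [-1.26 -0.07  2.01  1.17  1.54 -0.55] F [ 0.7 -0.4 -0.8] open 0.0855 grip 0.0
shift [0.0537, 0.0226, -0.3238] turn [0.05, 0.0094, -0.0325] deg 10.9
```

Emit:
{"api": "jog_arm", "payload": {
  "deltas": [
    [-1, [0.054, 0.023, -0.324], [0.05, 0.0094, -0.0325]],
    [-1, [0.054, 0.023, -0.324], [0.05, 0.0094, -0.0325]],
    [-1, [0.054, 0.023, -0.324], [0.05, 0.0094, -0.0325]],
    [-1, [0.054, 0.023, -0.324], [0.05, 0.0094, -0.0325]],
    [-1, [0.054, 0.023, -0.324], [0.05, 0.0094, -0.0325]],
    [-1, [0.054, 0.023, -0.324], [0.05, 0.0094, -0.0325]]
  ]
}}

```text
t: 5.27
tool_pos: [0.4822, -0.3419, 0.1231]
tool_rot: [-2.365, -0.472, -1.658]
contact_force: [0.2, 0.0, 0.9]
opening: 0.0855
grip_force: 0.0
```

```bash
cat >> h.py <<'E'
def wproj(P):
    c=ctrl.get_calibration("wrist");K=np.array(c["K"]);E=np.array(c["extrinsics"])
    p=np.atleast_2d(P)@E[:3,:3].T+E[:3,3];r=np.hypot(p[:,0],p[:,1]);t=np.arctan2(r,p[:,2])
    return np.c_[K[0,2]+K[0,0]*t*p[:,0]/r,K[1,2]+K[1,1]*t*p[:,1]/r]
def boxc(c,L,yaw,up=False):
    l=np.array([.0625,.028,.028]) if not up else np.array([.028,.028,.0625])
    k=np.array([[i,j,m] for i in(-1,1) for j in(-1,1) for m in(-1,1)])*l
    return c+k@Rn.from_euler('z',yaw,degrees=True).as_matrix().T
E
python3 - <<'E'
from h import *
st();go([.569,-.306,.087],22.1,20,1)
a=ctrl.get_image("wrist")[:,:,:].copy()
for u,v in wproj(boxc(np.array([.5605,-.3094,.0625]),0,22.1,True)): 
    if abs(u)<2000 and abs(v)<2000: cv2.circle(a,(int(u),int(v)),2,(255,0,0),-1)
save("pics/w1.png",a,1.5)
E
```

```text
t 5.27 pos [ 0.4822 -0.3419  0.1231] z [ 0.871  0.353 -0.342] y [ 0.379 -0.926  0.008] q [-1.22  0.15  2.06  1.27  1.39 -0.63] F [0.2 0.  0.9] open 0.0855 grip 0.0
shift [0.217, 0.0898, -0.0903] turn [0.0024, 0.0009, -0.0008] deg 0.5
```

View pics/w1.png

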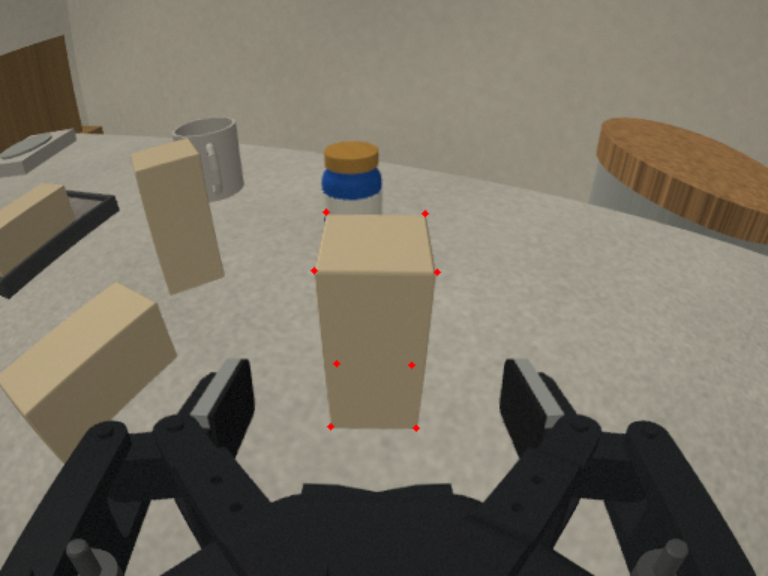

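The wrist view shows brick 3 standing square between the fingers. The predicted corners, e.g. (316,271) and (437,271), match its edges to about 1–2 px. Next I move in and grip.

Emit:
{"api": "jog_arm", "payload": {
  "deltas": [
    [-1, [0.07, 0.03, -0.03], [0.0024, 0.0009, -0.0008]],
    [-1, [0.14, 0.06, -0.06], [0.0024, 0.0009, -0.0008]],
    [-1, [0.217, 0.09, -0.09], [0.0024, 0.0009, -0.0008]],
    [-1, [0.217, 0.09, -0.09], [0.0024, 0.0009, -0.0008]],
    [-1, [0.217, 0.09, -0.09], [0.0024, 0.0009, -0.0008]],
    [0.2, [0.217, 0.09, -0.09], [0.0024, 0.0009, -0.0008]],
    [1, [0.217, 0.09, -0.09], [0.0024, 0.0009, -0.0008]],
    [1, [0.217, 0.09, -0.09], [0.0024, 0.0009, -0.0008]],
    [1, [0.217, 0.09, -0.09], [0.0024, 0.0009, -0.0008]],
    [1, [0.217, 0.09, -0.09], [0.0024, 0.0009, -0.0008]],
    [1, [0.217, 0.09, -0.09], [0.0024, 0.0009, -0.0008]],
    [1, [0.217, 0.09, -0.09], [0.0024, 0.0009, -0.0008]]
  ],
  "squeeze": 45
}}

```text
t: 6.32
tool_pos: [0.5682, -0.3072, 0.0878]
tool_rot: [-2.364, -0.46, -1.658]
contact_force: [-7.3, -0.6, 6.1]
opening: 0.0555
grip_force: 51.1
```

```bash
cat > plan.py <<'E'
from h import *
from kin import *
def pick(c,h,p,lift=.15):
    """save the grasp: tool pose in the frame of the brick (x = its top end direction h after laying, z up after laying)"""
    o=ctrl.get_obs();R=Rn.from_rotvec(o["tool_rot"]).as_matrix()
    H=np.r_[np.cos(np.radians(h)),np.sin(np.radians(h)),0];U=np.array([0,0,1.])
    B=np.c_[U,np.cross(-H,U),-H]  # brick axes: x = length(up), z = toward the arm -> up when laid
    np.savez("grasp.npz",r=B.T@(o["tool_pos"]-c),R=B.T@R)
def place(c,h,rec=True):
    g=np.load("grasp.npz");H=np.r_[np.cos(np.radians(h)),np.sin(np.radians(h)),0];U=np.array([0,0,1.])
    B=np.c_[H,np.cross(U,H),U];return c+B@g["r"],B@g["R"]
def goR(pos,R):
    o=ctrl.get_obs();d=pos-o["tool_pos"];w=Rn.from_matrix(R@Rn.from_rotvec(o["tool_rot"]).as_matrix().T).as_rotvec()
    print("shift",(d/.4).round(4).tolist(),"turn",(w/np.pi).round(4).tolist(),"deg",np.degrees(np.linalg.norm(w)).round(1))
E
python3 - <<'E'
from plan import *
st();pick(np.array([.5605,-.3094,.0625]),22.1,20);g=np.load("grasp.npz");print(g["r"],g["R"])
q=ctrl.get_obs()["q"]
x,R=place(slot('b')+[0,0,.2],5.3)
sol=ik(x,R,20);print(x,[s.round(2) for s in sol])
t=min(sol,key=lambda s:np.abs(s-q).max());wp(q,t,[.2,.4,.6,.8,1])
E
```

```text
t 6.32 pos [ 0.5682 -0.3072  0.0878] z [ 0.872  0.351 -0.341] y [ 0.374 -0.927  0.002] q [-1.04  0.26  2.01  1.39  1.24 -0.65] F [-7.3 -0.6  6.1] open 0.0555 grip 51.1
[ 0.02529975 -0.00089066 -0.00792139] [[ 9.40012497e-01  1.85962697e-03 -3.41134939e-01]
 [ 9.62997557e-04 -9.99995623e-01 -2.79768789e-03]
 [-3.41138649e-01  2.30134947e-03 -9.40010173e-01]]
[0.63238099 0.27056927 0.23607861] [array([0.27, 0.42, 1.21, 0.06, 1.86, 1.76])]
0.2 [0.154, 0.343, 0.043] [0.064, 0.099, 0.1] z 0.103 deg 28.0
0.4 [0.211, 0.662, 0.081] [0.077, 0.238, 0.154] z 0.119 deg 53.0
0.6 [0.216, 0.938, 0.137] [0.036, 0.376, 0.143] z 0.141 deg 73.0
0.8 [0.2, 1.188, 0.231] [-0.042, 0.471, 0.061] z 0.178 deg 86.0
1 [0.162, 1.442, 0.375] [-0.119, 0.487, -0.073] z 0.236 deg 91.0
```

Emit:
{"api": "jog_arm", "payload": {
  "deltas": [
    [1, [0, 0, 0.05], [0, 0, 0]],
    [1, [0, 0, 0.15], [0, 0, 0]],
    [1, [0, 0, 0.25], [0, 0, 0]],
    [1, [0, 0, 0.35], [0, 0, 0]],
    [1, [0.08, 0.17, 0.42], [0.032, 0.05, 0.05]],
    [1, [0.154, 0.34, 0.45], [0.064, 0.099, 0.1]],
    [1, [0.154, 0.34, 0.45], [0.064, 0.099, 0.1]],
    [1, [0.154, 0.34, 0.45], [0.064, 0.099, 0.1]],
    [1, [0.211, 0.66, 0.45], [0.077, 0.238, 0.154]],
    [1, [0.211, 0.66, 0.45], [0.077, 0.238, 0.154]],
    [1, [0.211, 0.66, 0.45], [0.077, 0.238, 0.154]],
    [1, [0.211, 0.66, 0.45], [0.077, 0.238, 0.154]]
  ]
}}

```text
t: 7.32
tool_pos: [0.6523, -0.0365, 0.2662]
tool_rot: [-2.229, -0.574, -0.517]
contact_force: [0.2, 0.0, -2.4]
opening: 0.0558
grip_force: 50.4
```

Run:
```python
from plan import *
st();x,R=place(slot('b')+[0,0,.12],5.3);goR(x,R)
sol=ik(x,R,20);q=ctrl.get_obs()["q"]
t=min(sol,key=lambda s:np.abs(s-q).max());wp(q,t,[.5,1])
```

```text
t 7.32 pos [ 0.6523 -0.0365  0.2662] z [ 0.182  0.757 -0.628] y [ 0.548 -0.608 -0.575] q [-0.51  0.16  1.61  0.85  1.65  0.5 ] F [ 0.2  0.  -2.4] open 0.0558 grip 50.4
shift [-0.0498, 0.7676, -0.2752] turn [-0.2912, 0.2231, -0.079] deg 67.5
0.5 [-0.003, 0.395, -0.173] [-0.12, 0.172, 0.001] z 0.196 deg 38.0
1 [-0.049, 0.768, -0.274] [-0.291, 0.223, -0.079] z 0.156 deg 68.0
```

Emit:
{"api": "jog_arm", "payload": {
  "deltas": [
    [1, [-0.003, 0.395, -0.05], [-0.12, 0.172, 0.0]],
    [1, [-0.003, 0.395, -0.05], [-0.12, 0.172, 0.0]],
    [1, [-0.003, 0.395, -0.05], [-0.12, 0.172, 0.0]],
    [1, [-0.003, 0.395, -0.05], [-0.12, 0.172, 0.0]],
    [1, [-0.003, 0.395, -0.05], [-0.12, 0.172, 0.0]],
    [1, [-0.05, 0.768, -0.15], [-0.291, 0.223, -0.079]],
    [1, [-0.05, 0.768, -0.15], [-0.291, 0.223, -0.079]],
    [1, [-0.05, 0.768, -0.15], [-0.291, 0.223, -0.079]],
    [1, [-0.05, 0.768, -0.15], [-0.291, 0.223, -0.079]],
    [1, [-0.05, 0.768, -0.15], [-0.291, 0.223, -0.079]],
    [1, [-0.05, 0.768, -0.2], [-0.291, 0.223, -0.079]],
    [1, [-0.05, 0.768, -0.2], [-0.291, 0.223, -0.079]]
  ]
}}

```text
t: 8.32
tool_pos: [0.6306, 0.2667, 0.1803]
tool_rot: [3.066, 0.147, -0.536]
contact_force: [-1.1, -0.9, -5.0]
opening: 0.0556
grip_force: 50.3
```

Run:
```python
from plan import *
st();x,R=place(slot('b')+[0,0,.035],5.3);goR(x,R)
```

```text
t 8.32 pos [0.6306 0.2667 0.1803] z [-0.338 -0.041 -0.94 ] y [ 0.097 -0.995  0.009] q [0.27 0.44 1.27 0.05 1.77 1.75] F [-1.1 -0.9 -5. ] open 0.0556 grip 50.3
shift [0.0043, 0.0096, -0.2732] turn [0.0019, 0.0006, -0.001] deg 0.4
```

Emit:
{"api": "jog_arm", "payload": {
  "deltas": [
    [1, [0.004, 0.01, -0.27], [0.0019, 0.0006, -0.001]],
    [1, [0.004, 0.01, -0.27], [0.0019, 0.0006, -0.001]],
    [1, [0.004, 0.01, -0.27], [0.0019, 0.0006, -0.001]],
    [1, [0.004, 0.01, -0.27], [0.0019, 0.0006, -0.001]],
    [1, [0.004, 0.01, -0.27], [0.0019, 0.0006, -0.001]],
    [1, [0.004, 0.01, -0.27], [0.0019, 0.0006, -0.001]]
  ]
}}

```text
t: 8.82
tool_pos: [0.6356, 0.2688, 0.0801]
tool_rot: [3.078, 0.139, -0.527]
contact_force: [0.5, -0.3, -2.3]
opening: 0.0555
grip_force: 50.5
```

Run:
```python
from plan import *
st();x,R=place(slot('b')+[0,0,.035],5.3);goR(x,R)
def T(pts): 
    c,s=np.cos(TY),np.sin(TY);return np.array([[TC[0]+c*x-s*y,TC[1]+s*x+c*y,z] for x,y,z in pts])
top=T([(x,y,.024) for x in(-.1,.1) for y in(-.1,.1)])
inn=T([(x,y,.024) for x in(-.092,.092) for y in(-.092,.092)])
bk=boxc(slot('b')+[0,0,.035],0,5.3)
ims=[]
for n,f in(("top",lambda p:proj("top",p)),("scene",lambda p:proj("scene",p))):
    a=ctrl.get_image(n);s=4 
    uv=f(np.r_[top,inn,bk]);c=uv.mean(0)
    x0,y0=int(c[0]-48),int(c[1]-60)
    b=cv2.resize(a[y0:y0+120,x0:x0+98],None,fx=s,fy=s,interpolation=cv2.INTER_CUBIC)
    for i,(u,v) in enumerate(uv): cv2.circle(b,(int((u-x0+.5)*s),int((v-y0+.5)*s)),2,[(255,0,0),(0,255,0),(0,0,255)][min(i//4,2)],-1)
    ims.append(b)
save("pics/hov.png",np.hstack(ims))
```

```text
t 8.82 pos [0.6356 0.2688 0.0801] z [-0.331 -0.03  -0.943] y [ 0.09  -0.996  0.   ] q [0.27 0.53 1.32 0.06 1.62 1.74] F [ 0.5 -0.3 -2.3] open 0.0555 grip 50.5
shift [-0.008, 0.0043, -0.0224] turn [-0.001, 0.0028, 0.0012] deg 0.6
```

View pics/hov.png

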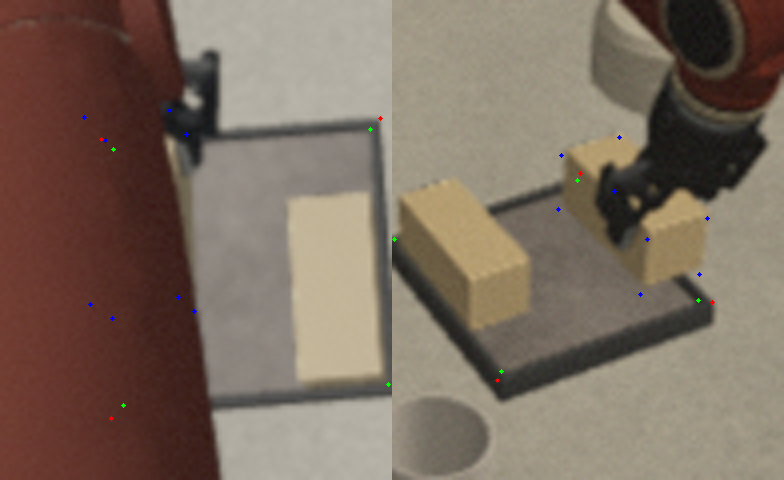

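Emit:
{"api": "jog_arm", "payload": {
  "deltas": [
    [1, [-0.008, 0.004, -0.04], [-0.001, 0.0028, 0.0012]],
    [1, [-0.008, 0.004, -0.04], [-0.001, 0.0028, 0.0012]],
    [1, [-0.008, 0.004, -0.04], [-0.001, 0.0028, 0.0012]],
    [1, [-0.008, 0.004, -0.04], [-0.001, 0.0028, 0.0012]]
  ]
}}

```text
t: 9.25
tool_pos: [0.6307, 0.2712, 0.0614]
tool_rot: [3.07, 0.147, -0.545]
contact_force: [-0.2, -0.4, -2.9]
opening: 0.0561
grip_force: 50.4
```

```bash
cat >> plan.py <<'E'
def bpose():
    """brick centre and heading from the tool pose and the stored grasp"""
    g=np.load("grasp.npz");o=ctrl.get_obs();R=Rn.from_rotvec(o["tool_rot"]).as_matrix();B=R@g["R"].T
    return o["tool_pos"]-B@g["r"],B
def tw(pts):
    c,s=np.cos(TY),np.sin(TY);return np.array([[TC[0]+c*x-s*y,TC[1]+s*x+c*y,z] for x,y,z in pts])
K8=np.array([[i,j,m] for i in(-1,1) for j in(-1,1) for m in(-1,1)])*[.0625,.028,.028]
E
python3 - <<'E'
from plan import *
st();c,B=bpose();print("brick",c.round(4),"slot",slot('b').round(4),np.degrees(np.arctan2(B[1,0],B[0,0])),B[2,0].round(4))
a=ctrl.get_image("scene");np.save("hs.npy",a)
k=c+K8@B.T;uv=proj("scene",k);print(uv.round(1).tolist())
x0,y0=int(uv[:,0].min())-12,int(uv[:,1].min())-12;s=8
b=cv2.resize(a[y0:y0+70,x0:x0+75],None,fx=s,fy=s,interpolation=cv2.INTER_CUBIC);print(x0,y0)
tr=proj("scene",tw([(.1,.1,.024),(.1,-.1,.024),(.092,.092,.024)]));print(tr.round(1).tolist())
for p,col in[(u,(0,0,255)) for u in uv]+[(u,(255,0,0)) for u in tr]: cv2.circle(b,tuple(((p-[x0,y0]+.5)*s).astype(int)),2,col,-1)
save("pics/hs.png",b)
E
```

```text
t 9.25 pos [0.6307 0.2712 0.0614] z [-0.342 -0.036 -0.939] y [ 0.096 -0.995  0.003] q [0.27 0.55 1.33 0.06 1.61 1.74] F [-0.2 -0.4 -2.9] open 0.0561 grip 50.4
brick [0.6054 0.2697 0.0694] slot [0.6071 0.2691 0.044 ] 5.395090144166184 -0.0034
[[293.8, 185.8], [294.7, 172.4], [307.7, 181.2], [309.0, 167.9], [314.4, 207.2], [316.0, 193.5], [328.9, 202.0], [330.9, 188.3]]
281 155
[[332.6, 207.2], [278.8, 226.7], [329.1, 206.6]]
```

View pics/hs.png

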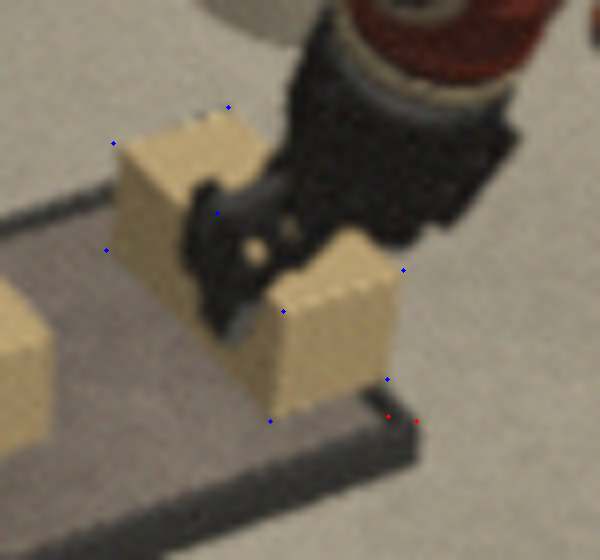

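Emit:
{"api": "jog_arm", "payload": {
  "deltas": [
    [1, [0.003, -0.0015, 0], [0, 0, 0]],
    [1, [0.003, -0.0015, -0.01], [0, 0, 0]],
    [1, [0.003, -0.0015, -0.02], [0, 0, 0]],
    [1, [0.003, -0.0015, -0.03], [0, 0, 0]],
    [1, [0.003, -0.0015, -0.04], [0, 0, 0]],
    [1, [0.003, -0.0015, -0.05], [0, 0, 0]],
    [1, [0.003, -0.0015, -0.056], [0, 0, 0]],
    [1, [0.003, -0.0015, -0.06], [0, 0, 0]],
    [1, [0.003, -0.0015, -0.06], [0, 0, 0]]
  ]
}}

```text
t: 10.05
tool_pos: [0.6319, 0.2705, 0.0371]
tool_rot: [3.07, 0.146, -0.545]
contact_force: [-0.2, 0.2, -2.9]
opening: 0.0552
grip_force: 50.5
```

Run:
```python
from plan import *
st();c,B=bpose();print("brick",c.round(4),"slot",slot('b').round(4),np.degrees(np.arctan2(B[1,0],B[0,0])),B[2,0].round(4))
```

```text
t 10.05 pos [0.6319 0.2705 0.0371] z [-0.343 -0.036 -0.939] y [ 0.096 -0.995  0.003] q [0.27 0.58 1.33 0.06 1.58 1.74] F [-0.2  0.2 -2.9] open 0.0552 grip 50.5
brick [0.6067 0.269  0.0451] slot [0.6071 0.2691 0.044 ] 5.380360143587058 -0.0035
```

Emit:
{"api": "jog_arm", "payload": {
  "deltas": [
    [1, [0, 0, -0.002], [0, 0, 0]],
    [1, [0, 0, -0.004], [0, 0, 0]],
    [1, [0, 0, -0.004], [0, 0, 0]],
    [-0.2, [0, 0, -0.004], [0, 0, 0]],
    [-1, [0, 0, -0.004], [0, 0, 0]],
    [-1, [0, 0, -0.004], [0, 0, 0]],
    [-1, [0, 0, -0.004], [0, 0, 0]],
    [-1, [0.04, 0.004, 0.1], [0, 0, 0]],
    [-1, [0.08, 0.008, 0.2], [0, 0, 0]],
    [-1, [0.11, 0.01, 0.3], [0, 0, 0]],
    [-1, [0.15, 0.014, 0.4], [0, 0, 0]],
    [-1, [0.15, 0.014, 0.45], [0, 0, 0]]
  ]
}}

```text
t: 11.05
tool_pos: [0.695, 0.2763, 0.2237]
tool_rot: [3.074, 0.146, -0.533]
contact_force: [1.5, -1.1, 0.2]
opening: 0.0851
grip_force: 0.0
```

Run:
```python
from plan import *
st();q=ctrl.get_obs()["q"]
h=54.1;hv=Rt(h,20,1)[:,2];c=np.array([.626,-.088,.09])
x=c+hv*(-.12);print("pre",x,"grasp",c+hv*.01)
sol=ik(x+[0,0,.1],Rt(h,20,1),20);t=min(sol,key=lambda s:np.abs(s-q).max());print(t.round(2));wp(q,t,[.25,.5,.75,1])
```

```text
t 11.05 pos [0.695  0.2763 0.2237] z [-0.335 -0.034 -0.942] y [ 0.095 -0.995  0.002] q [0.26 0.56 1.03 0.06 1.88 1.74] F [ 1.5 -1.1  0.2] open 0.0851 grip 0.0
pre [ 0.55987883 -0.17934282  0.13104242] grasp [ 0.6315101 -0.0803881  0.0865798]
[-0.9   0.1   1.89  1.14  1.66 -0.49]
0.25 [-0.037, -0.341, -0.042] [0.146, -0.003, 0.064] z 0.207 deg 29.0
0.5 [-0.116, -0.628, -0.047] [0.27, -0.095, 0.117] z 0.205 deg 56.0
0.75 [-0.215, -0.886, -0.022] [0.32, -0.259, 0.166] z 0.215 deg 80.0
1 [-0.338, -1.139, 0.018] [0.254, -0.443, 0.212] z 0.231 deg 100.0
```

Emit:
{"api": "jog_arm", "payload": {
  "deltas": [
    [-1, [-0.037, -0.341, 0.08], [0.146, -0.003, 0.064]],
    [-1, [-0.037, -0.341, 0.08], [0.146, -0.003, 0.064]],
    [-1, [-0.037, -0.341, 0.08], [0.146, -0.003, 0.064]],
    [-1, [-0.037, -0.341, 0.08], [0.146, -0.003, 0.064]],
    [-1, [-0.116, -0.628, 0.08], [0.27, -0.095, 0.117]],
    [-1, [-0.116, -0.628, 0.08], [0.27, -0.095, 0.117]],
    [-1, [-0.116, -0.628, 0.08], [0.27, -0.095, 0.117]],
    [-1, [-0.116, -0.628, 0.08], [0.27, -0.095, 0.117]],
    [-1, [-0.215, -0.886, 0.1], [0.32, -0.259, 0.166]],
    [-1, [-0.215, -0.886, 0.1], [0.32, -0.259, 0.166]],
    [-1, [-0.215, -0.886, 0.1], [0.32, -0.259, 0.166]],
    [-1, [-0.215, -0.886, 0.1], [0.32, -0.259, 0.166]]
  ]
}}

```text
t: 12.05
tool_pos: [0.6059, -0.0832, 0.2597]
tool_rot: [-2.101, -0.874, -0.606]
contact_force: [-0.6, 0.1, 0.3]
opening: 0.0854
grip_force: 0.0
```

```bash
python3 -c "
from plan import *
st();go([.56,-.179,.2],54.1,20,1);go([.56,-.179,.131],54.1,20,1)"
```

```text
t 12.05 pos [ 0.6059 -0.0832  0.2597] z [ 0.129  0.795 -0.593] y [ 0.747 -0.471 -0.469] q [-0.61  0.17  1.64  0.84  1.77  0.16] F [-0.6  0.1  0.3] open 0.0854 grip 0.0
shift [-0.1146, -0.2395, -0.1493] turn [0.0141, -0.1949, -0.0498] deg 36.3
shift [-0.1146, -0.2395, -0.3218] turn [0.0141, -0.1949, -0.0498] deg 36.3
```

Emit:
{"api": "jog_arm", "payload": {
  "deltas": [
    [-1, [-0.115, -0.24, -0.02], [0.0141, -0.1949, -0.0498]],
    [-1, [-0.115, -0.24, -0.02], [0.0141, -0.1949, -0.0498]],
    [-1, [-0.115, -0.24, -0.02], [0.0141, -0.1949, -0.0498]],
    [-1, [-0.115, -0.24, -0.02], [0.0141, -0.1949, -0.0498]],
    [-1, [-0.115, -0.24, -0.02], [0.0141, -0.1949, -0.0498]],
    [-1, [-0.115, -0.24, -0.1], [0.0141, -0.1949, -0.0498]],
    [-1, [-0.115, -0.24, -0.2], [0.0141, -0.1949, -0.0498]],
    [-1, [-0.115, -0.24, -0.3], [0.0141, -0.1949, -0.0498]],
    [-1, [-0.115, -0.24, -0.32], [0.0141, -0.1949, -0.0498]],
    [-1, [-0.115, -0.24, -0.32], [0.0141, -0.1949, -0.0498]],
    [-1, [-0.115, -0.24, -0.32], [0.0141, -0.1949, -0.0498]]
  ]
}}

```text
t: 12.97
tool_pos: [0.5609, -0.1747, 0.1314]
tool_rot: [-1.975, -1.012, -1.373]
contact_force: [-0.3, -0.2, 1.2]
opening: 0.0852
grip_force: 0.0
```

Run:
```python
from plan import *
st();go([.6315,-.0804,.0866],54.1,20,1)
a=ctrl.get_image("wrist").copy()
for u,v in wproj(boxc(np.array([.626,-.0883,.0625]),0,54.1,True)): cv2.circle(a,(int(u),int(v)),1,(255,0,0),-1)
save("pics/w2.png",a[90:330,120:400],2.5)
```

```text
t 12.97 pos [ 0.5609 -0.1747  0.1314] z [ 0.544  0.764 -0.347] y [ 0.814 -0.582 -0.004] q [-0.89  0.26  1.91  1.13  1.58 -0.64] F [-0.3 -0.2  1.2] open 0.0852 grip 0.0
shift [0.1764, 0.2357, -0.1119] turn [0.0004, -0.002, -0.0019] deg 0.5
```

View pics/w2.png

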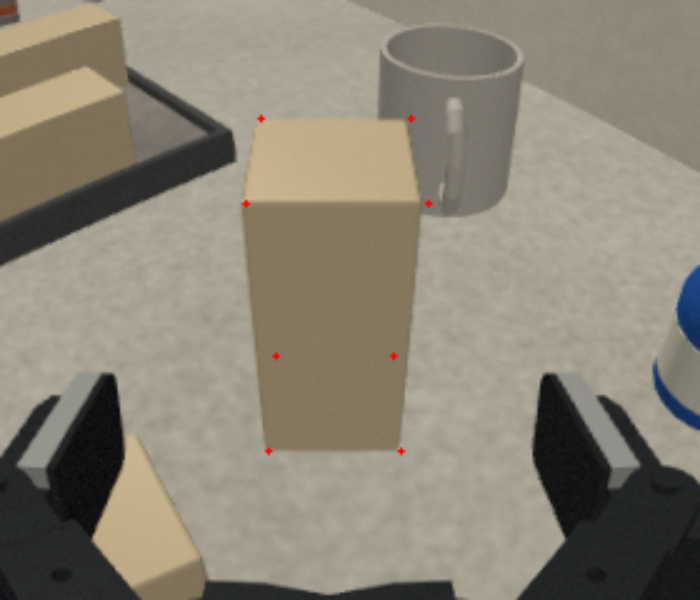

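Brick 2 stands between the fingers. Its face runs from (246,203) to (419,203), against predicted (246,203)–(428,203), so it agrees within about 1 mm. Gripping.

Emit:
{"api": "jog_arm", "payload": {
  "deltas": [
    [-1, [0.05, 0.07, -0.033], [0, -0.002, -0.002]],
    [-1, [0.1, 0.135, -0.065], [0, -0.002, -0.002]],
    [-1, [0.15, 0.2, -0.095], [0, -0.002, -0.002]],
    [-1, [0.175, 0.236, -0.112], [0, -0.002, -0.002]],
    [-1, [0.175, 0.236, -0.112], [0, -0.002, -0.002]],
    [-1, [0.175, 0.236, -0.112], [0, -0.002, -0.002]],
    [0.2, [0.175, 0.236, -0.112], [0, -0.002, -0.002]],
    [1, [0.175, 0.236, -0.112], [0, -0.002, -0.002]],
    [1, [0.175, 0.236, -0.112], [0, -0.002, -0.002]],
    [1, [0.175, 0.236, -0.112], [0, -0.002, -0.002]],
    [1, [0.175, 0.236, -0.112], [0, -0.002, -0.002]],
    [1, [0.175, 0.236, -0.112], [0, -0.002, -0.002]]
  ],
  "squeeze": 45
}}

```text
t: 14.02
tool_pos: [0.6308, -0.0813, 0.0867]
tool_rot: [-1.977, -1.009, -1.385]
contact_force: [-4.3, -3.2, 6.2]
opening: 0.0556
grip_force: 52.2
```

Run:
```python
from plan import *
st();pick(np.array([.626,-.0883,.0625]),54.1,20);g=np.load("grasp.npz");print(g["r"])
q=ctrl.get_obs()["q"]
x,R=place(slot('a')+[0,0,.15],95.3)
sol=ik(x,R,20);print(x,[s.round(2) for s in sol])
t=min(sol,key=lambda s:np.abs(s-q).max());wp(q,t,[.25,.5,.75,1])
```

```text
t 14.02 pos [ 0.6308 -0.0813  0.0867] z [ 0.553  0.76  -0.342] y [ 0.809 -0.588  0.002] q [-0.69  0.34  1.91  1.26  1.4  -0.66] F [-4.3 -3.2  6.2] open 0.0556 grip 52.2
[ 0.02417836  0.00023117 -0.00851533]
[0.64735562 0.2062465  0.18548467] [array([ 0.34,  0.28,  1.47, -0.34,  1.49,  0.29])]
0.25 [-0.043, 0.279, -0.054] [-0.079, 0.084, 0.122] z 0.064 deg 30.0
0.5 [-0.075, 0.438, -0.056] [-0.2, 0.146, 0.198] z 0.063 deg 57.0
0.75 [-0.039, 0.554, 0.037] [-0.346, 0.168, 0.219] z 0.1 deg 80.0
1 [0.044, 0.717, 0.251] [-0.491, 0.134, 0.179] z 0.185 deg 97.0
```

Emit:
{"api": "jog_arm", "payload": {
  "deltas": [
    [1, [0, 0, 0.05], [0, 0, 0]],
    [1, [0, 0, 0.15], [0, 0, 0]],
    [1, [0, 0, 0.25], [0, 0, 0]],
    [1, [0, 0, 0.35], [0, 0, 0]],
    [1, [-0.02, 0.14, 0.42], [-0.04, 0.042, 0.06]],
    [1, [-0.04, 0.28, 0.45], [-0.079, 0.084, 0.122]],
    [1, [-0.04, 0.28, 0.45], [-0.079, 0.084, 0.122]],
    [1, [-0.04, 0.28, 0.45], [-0.079, 0.084, 0.122]],
    [1, [-0.06, 0.4, 0.45], [-0.2, 0.146, 0.198]],
    [1, [-0.06, 0.4, 0.45], [-0.2, 0.146, 0.198]],
    [1, [-0.06, 0.4, 0.45], [-0.2, 0.146, 0.198]],
    [1, [-0.06, 0.4, 0.45], [-0.2, 0.146, 0.198]]
  ]
}}

```text
t: 15.02
tool_pos: [0.6059, 0.0799, 0.2644]
tool_rot: [-1.973, -1.748, -0.274]
contact_force: [0.4, 0.1, -3.7]
opening: 0.0552
grip_force: 50.8
```

Run:
```python
from plan import *
st();x,R=place(slot('a')+[0,0,.15],95.3);goR(x,R)
q=ctrl.get_obs()["q"];t=min(ik(x,R,20),key=lambda s:np.abs(s-q).max());wp(q,t,[.5,1])
```

```text
t 15.02 pos [0.6059 0.0799 0.2644] z [-0.167  0.48  -0.861] y [ 0.973 -0.063 -0.223] q [-0.2   0.13  1.55  0.46  1.74 -0.06] F [ 0.4  0.1 -3.7] open 0.0552 grip 50.8
shift [0.1036, 0.3158, -0.1973] turn [-0.2648, -0.072, 0.0772] deg 51.3
0.5 [0.032, 0.137, -0.153] [-0.14, -0.005, 0.036] z 0.203 deg 26.0
1 [0.103, 0.316, -0.197] [-0.265, -0.072, 0.077] z 0.185 deg 51.0
```

Emit:
{"api": "jog_arm", "payload": {
  "deltas": [
    [1, [0.04, 0.15, -0.05], [-0.14, -0.005, 0.036]],
    [1, [0.04, 0.15, -0.05], [-0.14, -0.005, 0.036]],
    [1, [0.04, 0.15, -0.05], [-0.14, -0.005, 0.036]],
    [1, [0.04, 0.15, -0.05], [-0.14, -0.005, 0.036]],
    [1, [0.104, 0.316, -0.1], [-0.265, -0.072, 0.077]],
    [1, [0.104, 0.316, -0.1], [-0.265, -0.072, 0.077]],
    [1, [0.104, 0.316, -0.1], [-0.265, -0.072, 0.077]],
    [1, [0.104, 0.316, -0.1], [-0.265, -0.072, 0.077]],
    [1, [0.104, 0.316, -0.2], [-0.265, -0.072, 0.077]],
    [1, [0.104, 0.316, -0.28], [-0.265, -0.072, 0.077]],
    [1, [0.104, 0.316, -0.32], [-0.265, -0.072, 0.077]],
    [1, [0.104, 0.316, -0.32], [-0.265, -0.072, 0.077]]
  ]
}}

```text
t: 16.02
tool_pos: [0.6437, 0.2051, 0.1291]
tool_rot: [1.932, 2.125, -0.346]
contact_force: [-0.6, -0.7, -4.5]
opening: 0.0555
grip_force: 50.7
```

Run:
```python
from plan import *
st();x,R=place(slot('a')+[0,0,.055],95.3);goR(x,R);c,B=bpose();print(c)
```

```text
t 16.02 pos [0.6437 0.2051 0.1291] z [ 0.023 -0.338 -0.941] y [ 0.996  0.093 -0.009] q [ 0.33  0.32  1.51 -0.34  1.41  0.31] F [-0.6 -0.7 -4.5] open 0.0555 grip 50.7
shift [0.0091, 0.0029, -0.0966] turn [-0.0011, -0.0034, 0.0003] deg 0.6
[0.64624582 0.18100841 0.13752359]
```

Emit:
{"api": "jog_arm", "payload": {
  "deltas": [
    [1, [0.009, 0.003, -0.04], [-0.0011, -0.0034, 0.0003]],
    [1, [0.009, 0.003, -0.078], [-0.0011, -0.0034, 0.0003]],
    [1, [0.009, 0.003, -0.078], [-0.0011, -0.0034, 0.0003]],
    [1, [0.009, 0.003, -0.078], [-0.0011, -0.0034, 0.0003]]
  ]
}}

```text
t: 16.35
tool_pos: [0.6511, 0.2071, 0.1052]
tool_rot: [1.926, 2.112, -0.325]
contact_force: [0.2, -0.1, -2.9]
opening: 0.0556
grip_force: 50.7
```

Run:
```python
from plan import *
st();c,B=bpose();print("brick",c.round(4),"slot",slot('a').round(4),np.degrees(np.arctan2(B[1,0],B[0,0])),B[2,0].round(4))
a=ctrl.get_image("scene")
k=c+K8@B.T;uv=proj("scene",k)
b8=proj("scene",boxc(slot('b'),0,5.3));f8=proj("scene",boxc(tw([(-.0295,-.064,.044)])[0],0,5.3))
x0,y0=250,150;s=8
b=cv2.resize(a[y0:y0+75,x0:x0+95],None,fx=s,fy=s,interpolation=cv2.INTER_CUBIC)
tr=proj("scene",tw([(.1,.1,.024),(.1,-.1,.024),(.092,.092,.024),(.092,-.092,.024)]))
for pts,col in((uv,(0,0,255)),(b8,(0,255,0)),(f8,(255,0,255)),(tr,(255,0,0))):
    for p in pts: cv2.circle(b,tuple(((p-[x0,y0]+.5)*s).astype(int)),2,col,-1)
save("pics/ha.png",b)
```

```text
t 16.35 pos [0.6511 0.2071 0.1052] z [ 0.044 -0.339 -0.94 ] y [0.995 0.094 0.012] q [ 0.34  0.35  1.51 -0.35  1.36  0.33] F [ 0.2 -0.1 -2.9] open 0.0556 grip 50.7
brick [0.6534 0.183  0.1137] slot [0.6498 0.1822 0.044 ] 95.30860155462311 0.0014
```

View pics/ha.png

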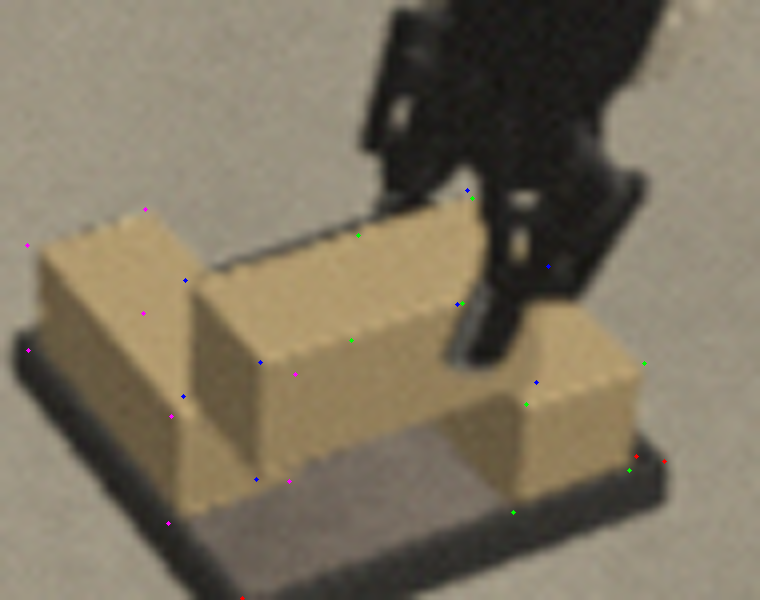

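Run:
```python
from plan import *
st();a=ctrl.get_image("wrist").copy();np.save("wa.npy",a)
c=ctrl.get_calibration("wrist");np.savez("wac.npz",K=c["K"],E=c["extrinsics"])
TCn=np.array([.5858,.2058]);d=np.r_[TCn-TC,0]
s=1.5;b=cv2.resize(a,None,fx=s,fy=s,interpolation=cv2.INTER_CUBIC)
f=boxc(tw([(-.0295,-.064,.044)])[0],0,5.3)
for P,col in((f,(255,0,255)),(f+d,(255,0,0)),(boxc(np.array([.6067,.269,.044]),0,5.3),(0,255,0)),(tw([(x,y,.024) for x in(-.1,-.092,.092,.1) for y in(-.1,-.092,.092,.1)])+d,(0,255,255))):
    for p in wproj(P): cv2.circle(b,tuple(((p+.5)*s).astype(int)),1,col,-1)
save("pics/wa.png",b)
```

```text
t 16.4 pos [0.6518 0.2074 0.1064] z [ 0.046 -0.338 -0.94 ] y [0.995 0.094 0.015] q [ 0.34  0.35  1.51 -0.35  1.36  0.33] F [-0.9  0.2 -3.1] open 0.0553 grip 50.7
```

View pics/wa.png

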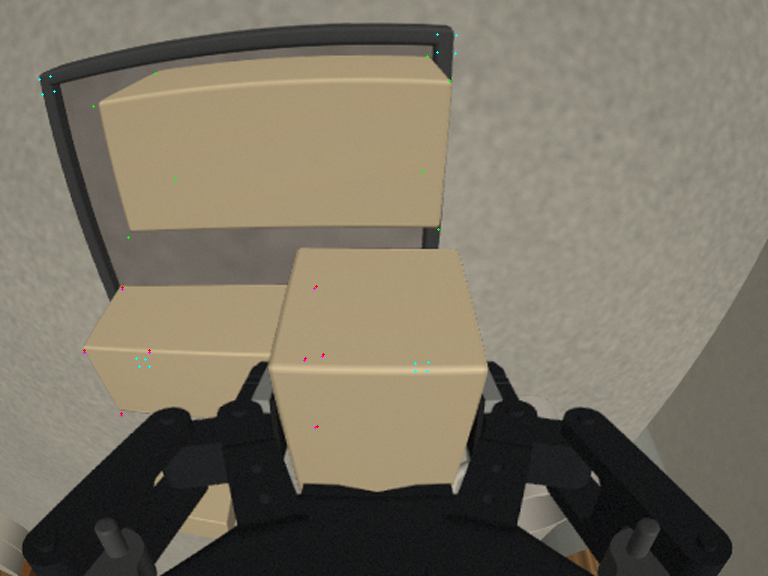

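```bash
cat >> h.py <<'E'
def wray(c,uv,z):
    K=np.array(c["K"]);E=np.array(c["E"]);uv=np.atleast_2d(np.array(uv,float))
    d=(uv-[K[0,2],K[1,2]])/[K[0,0],K[1,1]];t=np.hypot(d[:,0],d[:,1])
    v=np.c_[d/t[:,None]*np.sin(t)[:,None],np.cos(t)]@E[:3,:3];o=-E[:3,:3].T@E[:3,3]
    return o+v*((z-o[2])/v[:,2])[:,None]
E
python3 - <<'E'
from plan import *
a=np.load("wa.npy").astype(float);c=np.load("wac.npz");g=a.mean(2)
T=lambda p:np.c_[np.cos(TY)*(p[:,0]-TC[0])+np.sin(TY)*(p[:,1]-TC[1]),-np.sin(TY)*(p[:,0]-TC[0])+np.cos(TY)*(p[:,1]-TC[1])]*1000
for u in(120,180,240,270): print(u,g[12:72,u].round().astype(int).tolist())
for u in(120,180,240): print("low",u,g[140:200,u].round().astype(int).tolist(),)
E
```

```text
120 [130, 131, 131, 131, 134, 134, 134, 137, 135, 137, 136, 135, 135, 120, 60, 57, 61, 62, 58, 57, 57, 55, 53, 52, 51, 44, 32, 70, 104, 104, 104, 104, 105, 134, 139, 142, 142, 141, 141, 143, 143, 143, 143, 143, 144, 144, 145, 158, 170, 159, 152, 143, 144, 142, 143, 143, 143, 144, 143, 143]
180 [137, 138, 134, 133, 135, 135, 88, 56, 52, 64, 65, 58, 53, 59, 56, 57, 53, 52, 44, 34, 54, 107, 104, 105, 107, 106, 110, 140, 142, 141, 142, 145, 145, 143, 144, 144, 142, 143, 146, 144, 146, 152, 166, 166, 157, 147, 143, 143, 145, 143, 145, 143, 146, 143, 144, 145, 146, 144, 145, 144]
240 [139, 137, 138, 105, 55, 58, 68, 65, 58, 59, 57, 57, 55, 55, 49, 49, 39, 41, 102, 100, 101, 102, 102, 101, 108, 144, 144, 143, 144, 145, 145, 146, 144, 144, 145, 145, 146, 143, 144, 152, 167, 168, 160, 150, 144, 144, 145, 144, 144, 146, 145, 146, 147, 144, 145, 144, 145, 145, 144, 145]
270 [142, 142, 141, 118, 54, 56, 63, 64, 60, 59, 56, 54, 58, 56, 54, 52, 38, 44, 98, 103, 101, 101, 101, 101, 101, 129, 143, 143, 145, 144, 146, 144, 144, 146, 145, 142, 145, 146, 147, 147, 159, 169, 163, 154, 146, 145, 143, 143
[... 286 characters left out ...]
05, 107, 107, 105, 107, 107, 107, 122, 147, 144, 145, 145, 143, 145, 145, 145, 145]
low 180 [145, 146, 145, 145, 147, 147, 145, 147, 145, 146, 141, 104, 100, 105, 108, 109, 109, 110, 109, 110, 110, 107, 107, 106, 108, 104, 105, 101, 104, 103, 102, 101, 101, 103, 100, 100, 101, 101, 105, 104, 105, 102, 102, 103, 101, 106, 105, 104, 105, 114, 151, 146, 147, 146, 146, 147, 148, 146, 148, 146]
low 240 [146, 145, 145, 145, 145, 145, 146, 145, 146, 146, 121, 95, 111, 110, 113, 113, 109, 111, 109, 109, 109, 109, 106, 109, 106, 103, 145, 147, 147, 146, 147, 147, 147, 144, 148, 146, 148, 147, 149, 146, 146, 147, 148, 147, 147, 146, 148, 146, 147, 146, 147, 148, 146, 147, 145, 147, 148, 148, 147, 148]
```

Run:
```python
from plan import *
c=np.load("wac.npz");E=c["E"];print("cam",-E[:3,:3].T@E[:3,3])
T=lambda p:(np.c_[np.cos(TY)*(p[:,0]-TC[0])+np.sin(TY)*(p[:,1]-TC[1]),-np.sin(TY)*(p[:,0]-TC[0])+np.cos(TY)*(p[:,1]-TC[1])]*1000).round(1).tolist()
print("rim out z=0",T(wray(c,[[120,25.4],[180,17.8],[240,15.0],[270,15.3]],0)))
print("rim out z=.024",T(wray(c,[[120,25.4],[180,17.8],[240,15.0],[270,15.3]],.024)))
print("rim in z=.024",T(wray(c,[[120,38.7],[180,32],[240,29.5],[270,29.5]],.024)))
print("b bottom z=.017",T(wray(c,[[120,44.5],[180,38.5],[240,36.5],[270,36.7]],.017)))
print("b top+y bevel z=.071",T(wray(c,[[120,59.5],[180,54],[240,52],[270,52.5]],.0715)))
print("b top-y z=.072",T(wray(c,[[120,152],[180,150.7],[240,150]],.071)))
print("first inner z=.072",T(wray(c,[[120,190.2],[180,189.3]],.071)))
g=np.load("wa.npy").mean(2)
for v in(200,212):print("row",v,g[v,50:110].round().astype(int).tolist())
for v in(90,120):print("brow",v,g[v,60:100].round().astype(int).tolist(),g[v,280:310].round().astype(int).tolist())
for u in(100,140,170): print("col",u,g[215:285,u].round().astype(int).tolist())
```

```text
cam [0.63849425 0.32780722 0.21512216]
rim out z=0 [[-26.5, 104.0], [19.1, 104.1], [60.9, 104.0], [81.4, 103.9]]
rim out z=.024 [[-16.3, 105.6], [24.2, 105.7], [61.3, 105.6], [79.6, 105.5]]
rim in z=.024 [[-17.4, 96.6], [23.6, 96.4], [61.2, 96.2], [79.7, 96.3]]
b bottom z=.017 [[-21.0, 91.6], [21.8, 91.1], [61.0, 90.6], [80.4, 90.6]]
b top+y bevel z=.071 [[1.4, 91.1], [33.0, 90.7], [62.0, 90.5], [76.2, 90.3]]
b top-y z=.072 [[-10.0, 36.5], [27.2, 35.9], [61.2, 35.7]]
first inner z=.072 [[-17.5, 8.2], [23.5, 8.5]]
row 200 [138, 141, 143, 142, 140, 143, 144, 145, 144, 141, 141, 140, 142, 144, 146, 148, 147, 148, 146, 145, 142, 142, 135, 75, 130, 143, 144, 143, 145, 145, 145, 146, 143, 144, 145, 144, 145, 144, 145, 143, 144, 146, 143, 146, 144, 146, 145, 145, 147, 145, 144, 145, 144, 146, 145, 146, 144, 146, 146, 146]
row 212 [143, 144, 144, 143, 143, 140, 140, 140, 141, 142, 146, 149, 147, 144, 138, 139, 130, 141, 146, 146, 144, 146, 145, 146, 145, 146, 145, 146, 142, 144, 143, 144, 146, 146, 145, 144, 145, 144, 144, 145, 144, 144, 144, 144, 144, 144, 146, 143, 145, 145, 146, 145, 146,
[... 1067 characters left out ...]
 24, 24, 29, 26, 25, 27, 22]
col 140 [145, 144, 146, 146, 147, 147, 148, 147, 146, 148, 146, 149, 147, 147, 148, 149, 148, 146, 147, 160, 179, 165, 148, 147, 145, 147, 146, 145, 146, 146, 145, 146, 146, 145, 147, 147, 144, 145, 146, 145, 147, 146, 145, 145, 145, 144, 145, 145, 144, 145, 145, 146, 143, 145, 143, 144, 143, 144, 144, 144, 143, 144, 143, 98, 36, 24, 23, 23, 26, 18]
col 170 [147, 146, 148, 149, 147, 148, 147, 147, 148, 147, 149, 147, 146, 147, 149, 145, 148, 148, 149, 151, 164, 178, 164, 149, 147, 148, 147, 145, 113, 24, 22, 26, 23, 25, 25, 30, 31, 21, 23, 24, 37, 25, 26, 27, 57, 80, 92, 96, 99, 98, 97, 109, 114, 39, 22, 24, 23, 21, 25, 25, 23, 26, 24, 26, 29, 23, 25, 24, 23, 24]
```

Run:
```python
from plan import *
c=np.load("wac.npz")
T=lambda p:(np.c_[np.cos(TY)*(p[:,0]-TC[0])+np.sin(TY)*(p[:,1]-TC[1]),-np.sin(TY)*(p[:,0]-TC[0])+np.cos(TY)*(p[:,1]-TC[1])]*1000).round(1).tolist()
print("first bottom +y z=.017",T(wray(c,[[120,190.2],[180,189.3]],.017)))
print("first top +y z=.0715",T(wray(c,[[100,233.7],[140,235],[170,236]],.0715)))
print("first top -y z=.0715",T(wray(c,[[100,276.2],[140,277.8]],.0715)))
print("first -x edge z=.0",T(wray(c,[[73,200],[66,212]],.03)))
print("b -x edge",T(wray(c,[[70,90],[77,120]],.0715)),"b +x edge",T(wray(c,[[298,90],[295,120]],.0715)))
g=np.load("wa.npy").mean(2)
for v in(60,90,120,160,175):print("row",v,g[v,20:80].round().astype(int).tolist())
for v in(30,40,160,162):print("row",v,g[v,275:315].round().astype(int).tolist())
for v in(180,190,200,230):print("held",v,g[v,170:205].round().astype(int).tolist())
```

```text
first bottom +y z=.017 [[-48.3, -32.9], [8.0, -32.5]]
first top +y z=.0715 [[-47.0, -32.7], [-13.3, -32.5], [9.7, -32.8]]
first top -y z=.0715 [[-69.2, -89.2], [-28.3, -86.7]]
first -x edge z=.0 [[-93.5, -33.8], [-108.5, -48.7]]
b -x edge [[-32.7, 78.4], [-33.1, 59.7]] b +x edge [[90.9, 71.2], [90.5, 54.3]]
row 60 [133, 134, 136, 132, 131, 129, 129, 129, 51, 56, 53, 55, 54, 56, 53, 46, 39, 37, 38, 40, 49, 96, 94, 97, 95, 96, 94, 94, 96, 96, 94, 94, 95, 96, 96, 95, 95, 94, 97, 97, 97, 97, 100, 100, 100, 100, 102, 97, 99, 99, 99, 98, 100, 99, 97, 100, 100, 99, 100, 117]
row 90 [131, 134, 134, 137, 137, 137, 136, 133, 132, 130, 131, 129, 133, 132, 131, 62, 55, 57, 54, 51, 57, 53, 48, 37, 39, 37, 39, 43, 99, 100, 100, 102, 99, 100, 102, 100, 103, 100, 99, 103, 97, 101, 98, 99, 98, 99, 101, 103, 102, 102, 125, 142, 144, 142, 141, 142, 143, 143, 142, 144]
row 120 [128, 131, 132, 134, 136, 135, 134, 132, 133, 135, 139, 140, 139, 134, 132, 131, 133, 133, 133, 135, 132, 136, 138, 125, 48, 55, 56, 50, 54, 53, 47, 40, 38, 38, 37, 39, 85, 101, 101, 99, 100, 99, 100, 100, 99, 100, 99, 98, 99, 100
[... 1439 characters left out ...]
 103, 102, 102, 103, 105, 102, 103, 103, 101, 102, 101, 104, 102, 102, 103, 102, 101, 100, 117, 125, 142, 145, 149, 147, 147, 147, 148, 148, 147]
held 190 [152, 152, 152, 153, 154, 153, 151, 151, 149, 151, 151, 152, 151, 151, 153, 151, 153, 154, 152, 153, 155, 125, 123, 135, 146, 148, 148, 147, 148, 147, 147, 148, 148, 146, 147]
held 200 [147, 146, 147, 146, 146, 148, 145, 147, 147, 147, 147, 147, 146, 145, 146, 146, 145, 147, 133, 119, 126, 138, 145, 148, 148, 146, 149, 147, 147, 147, 148, 148, 147, 148, 147]
held 230 [145, 148, 148, 147, 147, 148, 148, 146, 147, 149, 147, 123, 116, 128, 141, 146, 146, 147, 147, 148, 146, 147, 147, 148, 148, 149, 148, 147, 150, 148, 147, 146, 149, 148, 150]
```

Run:
```python
from plan import *
c=np.load("wac.npz")
T=lambda p:(np.c_[np.cos(TY)*(p[:,0]-TC[0])+np.sin(TY)*(p[:,1]-TC[1]),-np.sin(TY)*(p[:,0]-TC[0])+np.cos(TY)*(p[:,1]-TC[1])]*1000).round(1).tolist()
print("-x in top",T(wray(c,[[34.8,60],[42.6,90],[50.6,120],[63.7,160],[69.4,175]],.024)))
print("-x in bot",T(wray(c,[[40.6,60],[47.5,90],[55.5,120],[68.5,160],[73.7,175]],.016)))
print("-x out",T(wray(c,[[27.5,60],[34.5,90],[43,120],[56.7,160],[62.4,175]],.024)))
print("+x in top",T(wray(c,[[290.5,40],[283.5,160],[283,162]],.024)),"in bot",T(wray(c,[[288.3,40],[281.2,160],[280.8,162]],.016)))
print("+x out",T(wray(c,[[301,40],[292,160],[291.7,162]],.024)))
x,B=bpose();print("held model",T(x[None]))
```

```text
-x in top [[-91.7, 93.9], [-91.0, 69.1], [-91.4, 43.2], [-91.4, 5.2], [-91.2, -10.4]]
-x in bot [[-92.3, 91.7], [-92.4, 66.3], [-92.7, 39.5], [-92.6, 0.2], [-92.8, -15.9]]
-x out [[-99.1, 95.4], [-99.4, 70.4], [-99.4, 44.1], [-99.2, 5.6], [-99.2, -10.1]]
+x in top [[92.8, 89.8], [92.9, -0.1], [92.6, -1.9]] in bot [[92.5, 88.5], [92.2, -5.0], [92.0, -6.9]]
+x out [[99.5, 90.1], [99.4, -0.1], [99.3, -1.9]]
held model [[67.3, -27.1]]
```

```bash
python3 - <<'E'
from plan import *
c=np.load("wac.npz");g=np.load("wa.npy").mean(2)
for u in(235,250,265): print(u,g[158:174,u].round().astype(int).tolist(),g[236:254,u].round().astype(int).tolist())
T=lambda p:(np.c_[np.cos(TY)*(p[:,0]-TC[0])+np.sin(TY)*(p[:,1]-TC[1]),-np.sin(TY)*(p[:,0]-TC[0])+np.cos(TY)*(p[:,1]-TC[1])]*1000).round(1).tolist()
# pose at the time of the picture
cz=.1148
print("end bottom",T(wray(c,[[235,166],[265,166]],cz-.027)),"end top bevel",T(wray(c,[[235,245],[265,245]],cz+.0275)))
x,B=bpose();print("held",T(x[None]),x[2]);st()
E
sed -i 's/^TC=.*/TC=np.array([.5847,.2072]);TY=np.radians(5.3)/' kin.py
python3 -c "
from plan import *
x,B=bpose();print('slot',slot('a'),'b',slot('b'))
y,R=place(slot('a')+np.array([0,0,.062]),95.3);goR(y,R)"
```

```text
235 [111, 108, 109, 108, 108, 107, 106, 104, 146, 149, 148, 146, 146, 148, 147, 147] [148, 149, 149, 148, 148, 147, 146, 155, 166, 173, 184, 181, 169, 159, 149, 146, 146, 146]
250 [109, 111, 110, 110, 110, 110, 108, 101, 149, 145, 146, 148, 147, 146, 147, 145] [148, 147, 148, 148, 148, 149, 148, 154, 165, 175, 184, 181, 173, 160, 149, 146, 147, 147]
265 [108, 110, 111, 109, 108, 111, 112, 102, 158, 147, 146, 146, 148, 145, 145, 147] [147, 148, 147, 150, 147, 147, 146, 153, 164, 175, 184, 182, 174, 163, 149, 147, 147, 146]
end bottom [[58.9, 35.9], [74.2, 35.8]] end top bevel [[60.3, 37.0], [71.2, 36.8]]
held [[67.3, -27.1]] 0.11562294178634344
t 16.45 pos [0.6522 0.2076 0.1072] z [ 0.047 -0.338 -0.94 ] y [0.995 0.095 0.016] q [ 0.34  0.35  1.51 -0.35  1.36  0.33] F [ 0.5 -0.2 -3.7] open 0.0552 grip 50.7
slot [0.64951917 0.18509287 0.044     ] b [0.60680713 0.27201917 0.044     ]
shift [-0.0129, 0.0038, -0.0242] turn [-0.0011, 0.0045, -0.0002] deg 0.8
```

Emit:
{"api": "jog_arm", "payload": {
  "deltas": [
    [1, [-0.0117, -0.0086, -0.02], [-0.0011, 0.0045, -0.0002]],
    [1, [-0.0117, -0.0086, -0.024], [-0.0011, 0.0045, -0.0002]],
    [1, [-0.0117, -0.0086, -0.024], [-0.0011, 0.0045, -0.0002]],
    [1, [-0.0117, -0.0086, -0.024], [-0.0011, 0.0045, -0.0002]],
    [1, [-0.0117, -0.0086, -0.024], [-0.0011, 0.0045, -0.0002]]
  ]
}}

```text
t: 16.87
tool_pos: [0.6469, 0.2043, 0.0964]
tool_rot: [1.926, 2.118, -0.34]
contact_force: [-0.3, -0.1, -2.1]
opening: 0.0552
grip_force: 50.9
```

```bash
python3 -c "
from plan import *
st();y,R=place(slot('a')+np.array([.0005,-.005,.029]),95.3);goR(y,R)"
```

```text
t 16.87 pos [0.6469 0.2043 0.0964] z [ 0.033 -0.341 -0.939] y [0.996 0.095 0.   ] q [ 0.33  0.36  1.52 -0.35  1.36  0.33] F [-0.3 -0.1 -2.1] open 0.0552 grip 50.9
shift [0.0016, -0.0005, -0.0797] turn [0.0001, -0.0004, -0.0001] deg 0.1
```

Emit:
{"api": "jog_arm", "payload": {
  "deltas": [
    [1, [0.0016, -0.0005, -0.02], [0, 0, 0]],
    [1, [0.0016, -0.0005, -0.04], [0, 0, 0]],
    [1, [0.0016, -0.0005, -0.06], [0, 0, 0]],
    [1, [0.0016, -0.0005, -0.08], [0, 0, 0]],
    [1, [0.0016, -0.0005, -0.08], [0, 0, 0]],
    [1, [0.0016, -0.0005, -0.08], [0, 0, 0]]
  ]
}}

```text
t: 17.37
tool_pos: [0.6471, 0.204, 0.063]
tool_rot: [1.927, 2.119, -0.342]
contact_force: [0.2, 0.5, -4.4]
opening: 0.0558
grip_force: 50.7
```

Emit:
{"api": "jog_arm", "payload": {
  "deltas": [
    [1, [-0.0003, 0.0035, 0], [0, 0, 0]],
    [1, [-0.0006, 0.007, 0], [0, 0, 0]],
    [1, [-0.001, 0.0105, 0], [0, 0, 0]],
    [1, [-0.0013, 0.0137, 0], [0, 0, 0]],
    [1, [-0.0013, 0.0137, 0], [0, 0, 0]],
    [1, [-0.0013, 0.0137, 0], [0, 0, 0]]
  ]
}}

```text
t: 17.87
tool_pos: [0.6468, 0.2097, 0.0642]
tool_rot: [1.927, 2.118, -0.341]
contact_force: [0.4, -0.4, -3.9]
opening: 0.0558
grip_force: 50.8
```

```bash
python3 -c "
from plan import *
st();y,R=place(slot('a')+np.array([0,-.0005,.003]),95.3);goR(y,R)"
```

```text
t 17.87 pos [0.6468 0.2097 0.0642] z [ 0.032 -0.341 -0.939] y [ 0.996  0.095 -0.   ] q [ 0.34  0.4   1.53 -0.35  1.32  0.35] F [ 0.4 -0.4 -3.9] open 0.0558 grip 50.8
shift [0.0006, -0.0027, -0.0643] turn [0.0001, -0.0005, -0.0001] deg 0.1
```

Emit:
{"api": "jog_arm", "payload": {
  "deltas": [
    [1, [0.0006, -0.0027, 0], [0, 0, 0]],
    [1, [0.0006, -0.0027, -0.01], [0, 0, 0]],
    [1, [0.0006, -0.0027, -0.02], [0, 0, 0]],
    [1, [0.0006, -0.0027, -0.03], [0, 0, 0]],
    [1, [0.0006, -0.0027, -0.04], [0, 0, 0]],
    [1, [0.0006, -0.0027, -0.05], [0, 0, 0]],
    [1, [0.0006, -0.0027, -0.056], [0, 0, 0]],
    [1, [0.0006, -0.0027, -0.056], [0, 0, 0]]
  ]
}}

```text
t: 18.53
tool_pos: [0.6468, 0.2084, 0.0407]
tool_rot: [1.926, 2.119, -0.342]
contact_force: [0.1, -0.3, -3.1]
opening: 0.0553
grip_force: 50.9
```

```bash
python3 -c "
from plan import *
st();y,R=place(slot('a')+np.array([0,0,0]),95.3);goR(y,R)"
```

```text
t 18.53 pos [0.6468 0.2084 0.0407] z [ 0.031 -0.342 -0.939] y [ 0.996  0.095 -0.001] q [ 0.34  0.43  1.54 -0.35  1.28  0.36] F [ 0.1 -0.3 -3.1] open 0.0553 grip 50.9
shift [0.0007, 0.0019, -0.0131] turn [0.0003, -0.0008, -0.0002] deg 0.2
```

Emit:
{"api": "jog_arm", "payload": {
  "deltas": [
    [1, [0.0007, 0.001, -0.006], [0, 0, 0]],
    [1, [0.0007, 0.001, -0.012], [0, 0, 0]],
    [1, [0.0007, 0.001, -0.013], [0, 0, 0]],
    [1, [0.0007, 0.001, -0.013], [0, 0, 0]],
    [-0.2, [0.0007, 0.001, -0.013], [0, 0, 0]],
    [-1, [0.0007, 0.001, -0.013], [0, 0, 0]],
    [-1, [0.0007, 0.001, -0.013], [0, 0, 0]],
    [-1, [0.0007, 0.001, -0.013], [0, 0, 0]],
    [-1, [-0.002, 0.03, 0.08], [0, 0, 0]],
    [-1, [-0.006, 0.07, 0.18], [0, 0, 0]],
    [-1, [-0.01, 0.1, 0.28], [0, 0, 0]],
    [-1, [-0.01, 0.1, 0.35], [0, 0, 0]]
  ]
}}

```text
t: 19.53
tool_pos: [0.644, 0.2508, 0.1866]
tool_rot: [1.924, 2.118, -0.333]
contact_force: [0.7, -0.8, 1.1]
opening: 0.0857
grip_force: 0.0
```

Run:
```python
from plan import *
st();q=ctrl.get_obs()["q"]
x=np.r_[tw([(-.003,0,0)])[0][:2],.2]
for h in(95.3,5.3,-84.7):
    for t in ik(x,Rt(h,90,1),16): print(h,t.round(2))
go(x,95.3,90,1)
```

```text
t 19.53 pos [0.644  0.2508 0.1866] z [ 0.037 -0.339 -0.94 ] y [0.995 0.096 0.005] q [ 0.4   0.31  1.42 -0.33  1.51  0.34] F [ 0.7 -0.8  1.1] open 0.0857 grip 0.0
95.3 [ 0.22  0.06  1.66 -0.    1.42  0.13]
5.3 [ 0.22  0.06  1.66 -0.    1.42  1.7 ]
-84.7 [ 0.22  0.06  1.66 -0.    1.42 -3.01]
shift [-0.1557, -0.1098, 0.0336] turn [0.1102, 0.012, -0.001] deg 20.0
```

Run:
```python
from plan import *
x=tw([(-.010,.010,.040)])[0]
go(x,95.3,90,1)
```

```text
shift [-0.1755, -0.0865, -0.3664] turn [0.1102, 0.012, -0.001] deg 20.0
```

Emit:
{"api": "jog_arm", "payload": {
  "deltas": [
    [1, [-0.1755, -0.0865, 0], [0.1102, 0.012, -0.001]],
    [1, [-0.1755, -0.0865, 0], [0.1102, 0.012, -0.001]],
    [1, [-0.1755, -0.0865, 0], [0.1102, 0.012, -0.001]],
    [1, [-0.1755, -0.0865, 0], [0.1102, 0.012, -0.001]],
    [1, [-0.1755, -0.0865, -0.05], [0.1102, 0.012, -0.001]],
    [1, [-0.1755, -0.0865, -0.15], [0.1102, 0.012, -0.001]],
    [1, [-0.1755, -0.0865, -0.25], [0.1102, 0.012, -0.001]],
    [1, [-0.1755, -0.0865, -0.32], [0.1102, 0.012, -0.001]],
    [1, [-0.1755, -0.0865, -0.366], [0.1102, 0.012, -0.001]],
    [1, [-0.1755, -0.0865, -0.366], [0.1102, 0.012, -0.001]],
    [1, [-0.1755, -0.0865, -0.366], [0.1102, 0.012, -0.001]]
  ]
}}

```text
t: 20.45
tool_pos: [0.5731, 0.2143, 0.0349]
tool_rot: [-2.114, -2.321, 0.011]
contact_force: [-0.6, -0.3, 0.2]
opening: 0.0001
grip_force: 0.0
```

```bash
cat >> plan.py <<'E'
def tp():
    st();o=ctrl.get_obs()["tool_pos"];d=o[:2]-TC;print("tray mm",round(1e3*(np.cos(TY)*d[0]+np.sin(TY)*d[1]),1),round(1e3*(-np.sin(TY)*d[0]+np.cos(TY)*d[1]),1))
E
python3 -c "
from plan import *
tp();go(tw([(-.010,.021,.040)])[0],95.3,90,1)"
```

```text
t 20.45 pos [0.5731 0.2143 0.0349] z [-0.006 -0.004 -1.   ] y [ 0.996  0.093 -0.007] q [ 0.24  0.22  1.78 -0.    1.15  0.14] F [-0.6 -0.3  0.2] open 0.0001 grip 0.0
tray mm -10.9 8.2
shift [-0.0007, 0.0321, 0.0128] turn [0.0011, -0.002, -0.0002] deg 0.4
```

Emit:
{"api": "jog_arm", "payload": {
  "deltas": [
    [1, [-0.002, 0.02, 0.012], [0, 0, 0]],
    [1, [-0.003, 0.028, 0.012], [0, 0, 0]],
    [1, [-0.003, 0.034, 0.012], [0, 0, 0]],
    [1, [-0.004, 0.038, 0.012], [0, 0, 0]],
    [1, [-0.004, 0.04, 0.012], [0, 0, 0]],
    [1, [-0.004, 0.04, 0.012], [0, 0, 0]]
  ]
}}

```text
t: 20.95
tool_pos: [0.5715, 0.2302, 0.0407]
tool_rot: [-2.115, -2.321, 0.007]
contact_force: [0.4, 0.0, 0.6]
opening: 0.0001
grip_force: 0.0
```

```bash
python3 -c "
from plan import *
tp()"
```

```text
t 20.95 pos [0.5715 0.2302 0.0407] z [-0.004 -0.002 -1.   ] y [ 0.996  0.093 -0.005] q [ 0.26  0.22  1.76 -0.    1.16  0.17] F [0.4 0.  0.6] open 0.0001 grip 0.0
tray mm -11.0 24.1
```

Emit:
{"api": "jog_arm", "payload": {
  "deltas": [
    [1, [0, 0.002, 0], [0, 0, 0]],
    [1, [0, 0.004, 0], [0, 0, 0]],
    [1, [0, 0.004, 0], [0, 0, 0]],
    [1, [0, 0.004, 0], [0, 0, 0]]
  ]
}}

```text
t: 21.28
tool_pos: [0.5713, 0.2309, 0.0402]
tool_rot: [-2.115, -2.32, 0.01]
contact_force: [-2.2, -4.3, 1.8]
opening: -0.0001
grip_force: 1.9
```

Emit:
{"api": "jog_arm", "payload": {
  "deltas": [
    [1, [0, 0.001, 0], [0, 0, 0]],
    [1, [0, 0.002, 0], [0, 0, 0]],
    [1, [0, 0.002, 0], [0, 0, 0]]
  ]
}}

```text
t: 21.53
tool_pos: [0.5713, 0.2309, 0.0403]
tool_rot: [-2.116, -2.321, 0.012]
contact_force: [-1.2, -6.6, 3.3]
opening: -0.0
grip_force: 3.4
```

Emit:
{"api": "jog_arm", "payload": {
  "deltas": [
    [1, [0, -0.03, 0], [0, 0, 0]],
    [1, [0, -0.03, 0.05], [0, 0, 0]],
    [1, [0, -0.03, 0.15], [0, 0, 0]],
    [1, [0, -0.03, 0.25], [0, 0, 0]],
    [-1, [0, -0.03, 0.35], [0, 0, 0]],
    [-1, [-0.05, -0.1, 0.45], [0, 0, 0]],
    [-1, [-0.1, -0.15, 0.5], [0, 0, 0]],
    [-1, [-0.1, -0.15, 0.5], [0, 0, 0]],
    [-1, [-0.1, -0.15, 0.5], [0, 0, 0]]
  ]
}}

```text
t: 22.28
tool_pos: [0.5321, 0.1718, 0.2431]
tool_rot: [2.118, 2.32, 0.001]
contact_force: [-0.6, -0.3, -0.3]
opening: 0.0606
grip_force: 0.0
```

Run:
```python
from plan import *
tp();c=ctrl.get_calibration("wrist");a=ctrl.get_image("wrist");np.save("wb.npy",a);np.savez("wbc.npz",K=c["K"],E=c["extrinsics"])
E=np.array(c["extrinsics"]);print(-E[:3,:3].T@E[:3,3])
save("pics/wb.png",a,1.5)
print(wproj(tw([(0,0,.016),(-.092,-.036,.024),(.09,-.09,.072)])))
```

```text
t 22.28 pos [0.5321 0.1718 0.2431] z [ 0.001 -0.    -1.   ] y [0.996 0.091 0.001] q [ 0.18 -0.11  1.75 -0.    1.5   0.09] F [-0.6 -0.3 -0.3] open 0.0606 grip 0.0
tray mm -55.6 -30.4
[0.52445717 0.24829922 0.38536196]
[[296.70543151 136.9473297 ]
 [222.82228164 166.36065838]
 [372.77917566 220.19407342]]
```

View pics/wb.png

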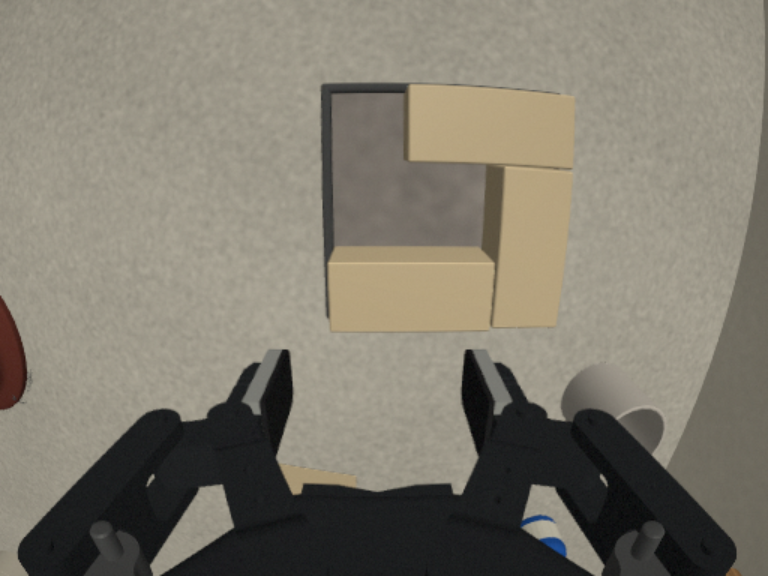

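Wrist view (×1.5): brick b (406–574, 85–165) sits against the +y rim, brick a (495–570, 166–327) is in place, and the cemented brick is at (330–492, 248–330). Slot c, at (331–406, 93–248), is open. Next I measure the gap.

Run:
```python
from plan import *
c=np.load("wbc.npz");g=np.load("wb.npy").mean(2)
print("row80",g[80,212:225].round().astype(int).tolist(),g[80,264:280].round().astype(int).tolist())
print("row130",g[130,212:226].round().astype(int).tolist(),g[130,320:390].round().astype(int).tolist())
print("row150",g[150,318:390].round().astype(int).tolist())
print("col240",g[52:68,240].round().astype(int).tolist(),g[158:180,240].round().astype(int).tolist())
print("col300 b",g[50:62,300].round().astype(int).tolist(),g[100:115,300].round().astype(int).tolist())
```

```text
row80 [150, 137, 87, 60, 61, 62, 64, 60, 46, 93, 110, 112, 110] [111, 110, 111, 109, 104, 83, 82, 80, 111, 148, 161, 160, 162, 161, 161, 161]
row130 [152, 148, 119, 65, 62, 63, 62, 61, 58, 44, 109, 109, 108, 111] [125, 122, 125, 81, 82, 81, 82, 78, 80, 80, 78, 78, 80, 81, 82, 120, 150, 156, 157, 158, 158, 157, 158, 157, 158, 158, 158, 158, 159, 157, 156, 158, 157, 158, 157, 156, 157, 157, 159, 157, 156, 156, 157, 156, 157, 156, 157, 156, 157, 155, 156, 156, 158, 157, 156, 156, 156, 157, 157, 156, 157, 156, 156, 155, 158, 159, 158, 156, 153, 155]
row150 [111, 113, 115, 110, 87, 79, 80, 79, 80, 80, 79, 81, 81, 80, 79, 92, 129, 153, 158, 158, 159, 157, 157, 157, 155, 157, 158, 157, 158, 159, 158, 158, 157, 155, 157, 157, 156, 157, 158, 158, 156, 156, 156, 155, 156, 157, 155, 156, 156, 157, 155, 156, 156, 155, 155, 155, 156, 157, 157, 156, 155, 155, 157, 155, 154, 152, 153, 156, 155, 152, 149, 149]
col240 [147, 146, 141, 94, 65, 64, 61, 55, 43, 33, 104, 110, 109, 108, 111, 112] [110, 112, 112, 110, 110, 112, 135, 143, 143, 143, 143, 145, 144, 144, 145, 145, 148, 179, 162, 159, 157, 156]
col300 b [144, 145, 146, 147, 148, 148, 98, 152, 164, 161, 160, 161] [158, 158, 159, 159, 159, 156, 158, 143, 101, 107, 112, 113, 114, 112, 115]
```

Run:
```python
from plan import *
c=np.load("wbc.npz")
T=lambda p:(np.c_[np.cos(TY)*(p[:,0]-TC[0])+np.sin(TY)*(p[:,1]-TC[1]),-np.sin(TY)*(p[:,0]-TC[0])+np.cos(TY)*(p[:,1]-TC[1])]*1000).round(1).tolist()
f=lambda n,uv,z:print(n,T(wray(c,uv,z)))
f("-x in top",[[219.7,80],[220.6,130]],.024);f("-x in floor",[[220.6,80],[221.4,130]],.016)
f("b -x face floor",[[268.6,80]],.017);f("b -x face top",[[271.9,80]],.0712)
f("a inner floor",[[322.5,130],[322,150]],.017);f("a inner top",[[335,130],[334,150]],.0712)
f("+y in top",[[240,59.7]],.024);f("+y in floor",[[240,61.6]],.016);f("first +y floor",[[240,163.8]],.017);f("first +y top",[[240,174.8]],.0712)
f("b -y top",[[300,107.3]],.0715)
```

```text
-x in top [[-92.8, 69.9], [-92.6, 8.8]]
-x in floor [[-92.5, 70.4], [-92.4, 7.9]]
b -x face floor [[-34.0, 70.0]]
b -x face top [[-33.8, 66.5]]
a inner floor [[34.7, 9.0], [35.2, -16.8]]
a inner top [[35.5, 14.9], [35.5, -7.2]]
+y in top [[-68.5, 94.4]]
+y in floor [[-68.7, 93.1]]
first +y floor [[-69.5, -35.3]]
first +y top [[-67.7, -35.6]]
b -y top [[-4.0, 38.2]]
```

Run:
```python
from plan import *
x=np.array([.4989,-.1242,.13]);go(x,175.1,90,1)
print([t.round(2) for t in ik(x-[0,0,.112],Rt(175.1,90,1),16)])
```

```text
shift [-0.0816, -0.7409, -0.2764] turn [0.0009, -0.0007, 0.4436] deg 79.9
[array([-0.39,  0.03,  2.02, -0.  ,  1.09, -1.87])]
```

Emit:
{"api": "jog_arm", "payload": {
  "deltas": [
    [-1, [-0.082, -0.741, 0], [0, 0, 0.4436]],
    [-1, [-0.082, -0.741, 0], [0, 0, 0.4436]],
    [-1, [-0.082, -0.741, 0], [0, 0, 0.4436]],
    [-1, [-0.082, -0.741, 0], [0, 0, 0.4436]],
    [-1, [-0.082, -0.741, 0], [0, 0, 0.4436]],
    [-1, [-0.082, -0.741, 0], [0, 0, 0.4436]],
    [-1, [-0.082, -0.741, 0], [0, 0, 0.4436]],
    [-1, [-0.082, -0.741, 0], [0, 0, 0.4436]],
    [-1, [-0.082, -0.741, -0.1], [0, 0, 0.4436]],
    [-1, [-0.082, -0.741, -0.2], [0, 0, 0.4436]],
    [-1, [-0.082, -0.741, -0.276], [0, 0, 0.4436]],
    [-1, [-0.082, -0.741, -0.276], [0, 0, 0.4436]]
  ]
}}

```text
t: 23.33
tool_pos: [0.4926, -0.1216, 0.1185]
tool_rot: [-0.124, -3.124, -0.003]
contact_force: [-1.7, 0.4, -1.0]
opening: 0.0853
grip_force: 0.0
```

Run:
```python
from plan import *
st();go([.4989,-.1242,.018],175.1,90,1)
c=ctrl.get_calibration("wrist");a=ctrl.get_image("wrist");cc=dict(K=c["K"],E=c["extrinsics"])
hsv=cv2.cvtColor(a,cv2.COLOR_RGB2HSV);m=((hsv[:,:,0]>12)&(hsv[:,:,0]<32)&(hsv[:,:,1]>45)&(hsv[:,:,2]>100)).astype(np.uint8)
m=cv2.morphologyEx(m,cv2.MORPH_OPEN,np.ones((3,3)))
n,l,s,ce=cv2.connectedComponentsWithStats(m)
pr=wproj([[.471,-.1218,.056]])[0];print("pred",pr)
for i in range(1,n):
    if s[i,4]>800:
        ct=cv2.findContours((l==i).astype(np.uint8),0,1)[0][0].reshape(-1,2);w=wray(cc,ct,.056)[:,:2]*1000
        r=cv2.minAreaRect(w.astype(np.float32));print(s[i],r)
np.save("wc.npy",a);print(wproj(boxc(np.array([.471,-.1218,.028]),0,175.1)).round(1).tolist())
```

```text
t 23.33 pos [ 0.4926 -0.1216  0.1185] z [-0.015  0.002 -1.   ] y [0.079 0.997 0.001] q [-0.39 -0.12  1.98 -0.    1.3  -1.88] F [-1.7  0.4 -1. ] open 0.0853 grip 0.0
shift [0.0156, -0.0066, -0.2511] turn [-0.0007, -0.0049, -0.002] deg 1.0
pred [247.4229097  173.81486295]
[  208    87    81   165 12735] ((468.6307373046875, -120.9321060180664), (55.66856384277344, 123.72931671142578), 85.17605590820312)
[ 475  195   37  142 2625] ((612.7869262695312, 149.07516479492188), (210.4665985107422, 66.36042785644531), 23.68289566040039)
[[276.6, 223.0], [282.1, 250.6], [218.9, 222.4], [211.9, 249.9], [280.7, 90.2], [288.5, 87.2], [216.9, 89.7], [207.8, 86.6]]
```

Emit:
{"api": "jog_arm", "payload": {
  "deltas": [
    [-1, [0.012, -0.0045, -0.05], [-0.0007, -0.0049, -0.002]],
    [-1, [0.012, -0.0045, -0.12], [-0.0007, -0.0049, -0.002]],
    [-1, [0.012, -0.0045, -0.2], [-0.0007, -0.0049, -0.002]],
    [-1, [0.012, -0.0045, -0.251], [-0.0007, -0.0049, -0.002]],
    [-1, [0.012, -0.0045, -0.251], [-0.0007, -0.0049, -0.002]],
    [-1, [0.012, -0.0045, -0.251], [-0.0007, -0.0049, -0.002]]
  ]
}}

```text
t: 23.88
tool_pos: [0.5024, -0.125, 0.0275]
tool_rot: [0.144, 3.125, -0.008]
contact_force: [0.0, 0.5, 1.0]
opening: 0.0855
grip_force: 0.0
```

Run:
```python
from plan import *
st();go([.4974,-.1234,.018],175.1,90,1)
```

```text
t 23.88 pos [ 0.5024 -0.125   0.0275] z [ 0.013 -0.006 -1.   ] y [ 0.092  0.996 -0.005] q [-0.39  0.01  2.02 -0.    1.09 -1.87] F [0.  0.5 1. ] open 0.0855 grip 0.0
shift [-0.0124, 0.0041, -0.0238] turn [0.0018, 0.0041, 0.0021] deg 0.9
```

Emit:
{"api": "jog_arm", "payload": {
  "deltas": [
    [-1, [-0.012, 0.004, -0.018], [0.0018, 0.0041, 0.0021]],
    [-1, [-0.012, 0.004, -0.018], [0.0018, 0.0041, 0.0021]],
    [-1, [-0.012, 0.004, -0.018], [0.0018, 0.0041, 0.0021]],
    [-1, [-0.012, 0.004, -0.018], [0.0018, 0.0041, 0.0021]],
    [0.2, [-0.012, 0.004, -0.018], [0.0018, 0.0041, 0.0021]],
    [1, [-0.012, 0.004, -0.018], [0.0018, 0.0041, 0.0021]],
    [1, [-0.012, 0.004, -0.018], [0.0018, 0.0041, 0.0021]],
    [1, [-0.012, 0.004, -0.018], [0.0018, 0.0041, 0.0021]],
    [1, [-0.012, 0.004, -0.018], [0.0018, 0.0041, 0.0021]],
    [1, [-0.012, 0.004, -0.018], [0.0018, 0.0041, 0.0021]]
  ],
  "squeeze": 45
}}

```text
t: 24.72
tool_pos: [0.4992, -0.1246, 0.0229]
tool_rot: [0.133, 3.134, -0.004]
contact_force: [-0.4, -0.4, 5.0]
opening: 0.0556
grip_force: 49.1
```

Run:
```python
from plan import *
st();o=ctrl.get_obs();R=Rn.from_rotvec(o["tool_rot"]).as_matrix()
# brick flat on bench; its length runs square to the closing axis
u=np.cross(R[:,1],[0,0,1]);u[2]=0;u/=np.linalg.norm(u);u*=np.sign(u@[-1,0,0]);B=np.c_[u,np.cross([0,0,1],u),[0,0,1]]
r=B.T@(o["tool_pos"]-np.array([.4695,-.1210,.028]));print(np.degrees(np.arctan2(u[1],u[0])),r)
r[1]=0
np.savez("grasp.npz",r=r,R=B.T@R)
s=np.r_[tw([(-.0633,.0285,.044)])[0]];print(s)
y,Rp=place(s+[0,0,.08],95.3);goR(y,Rp)
print([t.round(2) for t in ik(y,Rp,12)])
```

```text
t 24.72 pos [ 0.4992 -0.1246  0.0229] z [ 0.005 -0.003 -1.   ] y [ 0.085  0.996 -0.002] q [-0.39  0.02  2.02 -0.    1.09 -1.88] F [-0.4 -0.4  5. ] open 0.0556 grip 49.1
175.15218649292282 [-0.02988238  0.00106111 -0.00508872]
[0.51903806 0.2297311  0.044     ]
shift [0.0565, 0.8114, 0.24] turn [-0.0, 0.0, -0.4436] deg 79.9
[array([ 0.24, -0.01,  1.87, -0.  ,  1.28,  0.14])]
```

Emit:
{"api": "jog_arm", "payload": {
  "deltas": [
    [1, [0, 0, 0.06], [0, 0, 0]],
    [1, [0, 0, 0.16], [0, 0, 0]],
    [1, [0, 0, 0.26], [0, 0, 0]],
    [1, [0.03, 0.4, 0.3], [0, 0, -0.22]],
    [1, [0.03, 0.4, 0.3], [0, 0, -0.22]],
    [1, [0.03, 0.4, 0.3], [0, 0, -0.22]],
    [1, [0.03, 0.4, 0.3], [0, 0, -0.22]],
    [1, [0.056, 0.811, 0.3], [0, 0, -0.4436]],
    [1, [0.056, 0.811, 0.3], [0, 0, -0.4436]],
    [1, [0.056, 0.811, 0.3], [0, 0, -0.4436]],
    [1, [0.056, 0.811, 0.3], [0, 0, -0.4436]],
    [1, [0.056, 0.811, 0.3], [0, 0, -0.4436]]
  ]
}}

```text
t: 25.72
tool_pos: [0.5198, 0.2027, 0.1409]
tool_rot: [1.649, 2.673, -0.007]
contact_force: [1.2, -0.7, -1.5]
opening: 0.0555
grip_force: 49.2
```

Emit:
{"api": "jog_arm", "payload": {
  "deltas": [
    [1, [0, 0, -0.04], [0, 0, 0]],
    [1, [0, 0, -0.08], [0, 0, 0]],
    [1, [0, 0, -0.09], [0, 0, 0]],
    [1, [0, 0, -0.09], [0, 0, 0]],
    [1, [0, 0, -0.09], [0, 0, 0]]
  ]
}}

```text
t: 26.13
tool_pos: [0.5205, 0.1997, 0.1056]
tool_rot: [1.643, 2.676, -0.007]
contact_force: [0.5, -0.3, -1.3]
opening: 0.0554
grip_force: 49.1
```

Run:
```python
from plan import *
st();s=tw([(-.0633,.0285,.044)])[0]
y,Rp=place(s+[0,0,.04],95.3);goR(y,Rp)
c=ctrl.get_calibration("wrist");a=ctrl.get_image("wrist");np.save("wd.npy",a);np.savez("wdc.npz",K=c["K"],E=c["extrinsics"])
x,B=bpose();print(x);k=x+K8@B.T
b=cv2.resize(a,None,fx=1.5,fy=1.5,interpolation=cv2.INTER_CUBIC)
for P,col in((k,(0,0,255)),(tw([(-.092,.092,.024),(-.034,.064,.072),(-.092,-.036,.072),(.033,-.036,.072)]),(255,0,0))):
    for p in wproj(P): cv2.circle(b,tuple(((p+.5)*1.5).astype(int)),2,col,-1)
save("pics/wd.png",b)
```

```text
t 26.13 pos [0.5205 0.1997 0.1056] z [-0.001 -0.005 -1.   ] y [ 0.892  0.452 -0.003] q [ 0.24  0.01  1.88 -0.    1.26 -0.23] F [ 0.5 -0.3 -1.3] open 0.0554 grip 49.1
shift [0.0033, 0.0006, -0.0667] turn [-0.0004, -0.0005, -0.12] deg 21.6
[0.50767126 0.22643514 0.11162487]
```

View pics/wd.png

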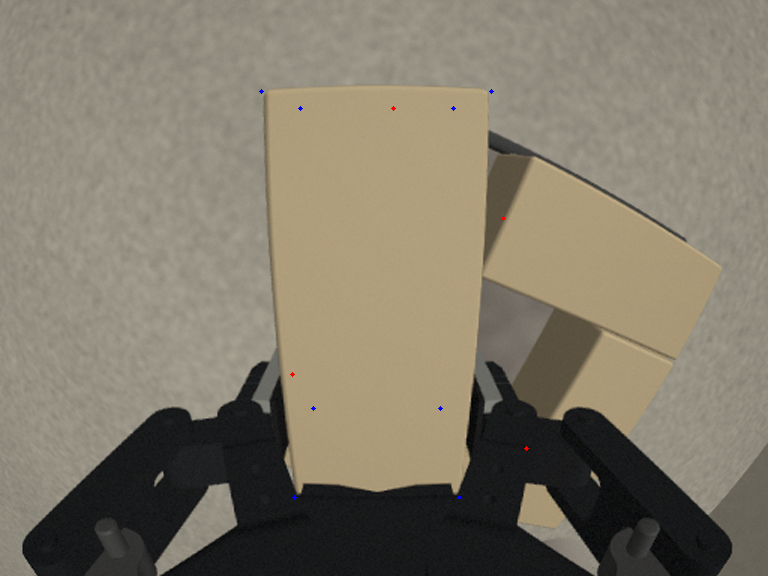

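The last brick is in the hand and matches its prediction: far end at (265–488, 90) against (261–491, 91). It still needs 21.6° of yaw.

Emit:
{"api": "jog_arm", "payload": {
  "deltas": [
    [1, [0.0033, 0.0006, 0], [-0.0004, -0.0005, -0.12]],
    [1, [0.0033, 0.0006, 0], [-0.0004, -0.0005, -0.12]],
    [1, [0.0033, 0.0006, 0], [-0.0004, -0.0005, -0.12]],
    [1, [0.0033, 0.0006, 0], [-0.0004, -0.0005, -0.12]],
    [1, [0.0033, 0.0006, -0.02], [-0.0004, -0.0005, -0.12]],
    [1, [0.0033, 0.0006, -0.02], [-0.0004, -0.0005, -0.12]],
    [1, [0.0033, 0.0006, -0.02], [-0.0004, -0.0005, -0.12]]
  ]
}}

```text
t: 26.77
tool_pos: [0.5218, 0.2001, 0.0975]
tool_rot: [2.112, 2.321, -0.008]
contact_force: [-0.4, -0.3, -1.7]
opening: 0.0553
grip_force: 49.1
```

Run:
```python
from plan import *
st();s=tw([(-.0633,.0285,.044)])[0]
y,Rp=place(s+[0,0,.012],95.3);goR(y,Rp)
c=ctrl.get_calibration("wrist");a=ctrl.get_image("wrist");np.save("we.npy",a);np.savez("wec.npz",K=c["K"],E=c["extrinsics"])
x,B=bpose();print(x,np.degrees(np.arctan2(B[1,0],B[0,0])))
c=np.load("wec.npz");g=a.mean(2)
print(wproj(np.r_[x+K8@B.T,tw([(-.092,.092,.024),(-.034,.064,.072)])]).round(1).tolist())
for r in(80,100): print(r,g[r,150:200].round().astype(int).tolist(),g[r,310:350].round().astype(int).tolist())
for u in(220,260,300): print(u,g[35:75,u].round().astype(int).tolist())
```

```text
t 26.77 pos [0.5218 0.2001 0.0975] z [-0.001 -0.006 -1.   ] y [ 0.996  0.094 -0.002] q [ 0.24  0.02  1.88 -0.01  1.24  0.14] F [-0.4 -0.3 -1.7] open 0.0553 grip 49.1
shift [-0.0, -0.0002, -0.1164] turn [0.0002, 0.0001, -0.0005] deg 0.1
[0.51919035 0.22992635 0.10281886] 95.38052667196186
[[293.9, 272.1], [307.0, 331.2], [209.4, 272.1], [196.4, 331.2], [302.9, 71.9], [328.6, 60.1], [200.6, 71.9], [175.3, 60.0], [211.2, 76.5], [303.3, 120.1]]
80 [144, 144, 144, 144, 143, 144, 141, 142, 138, 138, 139, 141, 141, 143, 143, 141, 141, 141, 139, 139, 139, 142, 140, 143, 144, 140, 103, 122, 133, 146, 149, 150, 151, 150, 151, 152, 151, 151, 152, 149, 151, 151, 150, 151, 151, 150, 152, 150, 151, 150] [154, 151, 150, 151, 152, 152, 151, 151, 150, 153, 151, 152, 148, 146, 145, 130, 150, 153, 153, 152, 152, 151, 153, 152, 151, 153, 153, 151, 153, 154, 150, 152, 152, 152, 152, 150, 152, 152, 152, 151]
100 [142, 140, 142, 141, 142, 143, 142, 146, 145, 144, 149, 145, 144, 143, 143, 138, 137, 139, 138, 137, 139, 139, 137, 137, 138, 138, 125, 115, 129, 142, 152, 150, 150, 149, 151, 152, 150, 152, 154, 
[... 170 characters left out ...]
 150, 153, 152, 152, 152, 150, 151, 152, 150, 151, 150, 152, 151, 152, 152, 152, 151]
220 [138, 140, 141, 140, 141, 139, 138, 139, 142, 142, 144, 143, 146, 147, 144, 143, 143, 144, 144, 142, 141, 140, 143, 162, 163, 157, 154, 151, 151, 150, 152, 151, 150, 150, 152, 152, 150, 150, 151, 152]
260 [139, 136, 138, 138, 140, 142, 144, 142, 143, 139, 140, 140, 143, 143, 142, 144, 142, 139, 140, 140, 140, 140, 158, 164, 160, 156, 153, 152, 152, 152, 151, 152, 151, 150, 151, 151, 152, 151, 151, 151]
300 [136, 135, 137, 135, 135, 136, 136, 133, 133, 134, 137, 139, 140, 140, 143, 144, 142, 139, 140, 140, 139, 138, 139, 156, 164, 159, 155, 153, 151, 151, 152, 151, 151, 151, 152, 151, 151, 151, 152, 153]
```

Emit:
{"api": "jog_arm", "payload": {
  "deltas": [
    [1, [0, -0.0005, -0.03], [0, 0, -0.0005]],
    [1, [0, -0.0005, -0.06], [0, 0, -0.0005]],
    [1, [0, -0.0005, -0.08], [0, 0, -0.0005]],
    [1, [0, -0.0005, -0.1], [0, 0, -0.0005]],
    [1, [0, -0.0005, -0.116], [0, 0, -0.0005]],
    [1, [0, -0.0005, -0.126], [0, 0, -0.0005]],
    [1, [0, -0.0005, -0.132], [0, 0, -0.0005]],
    [1, [0, -0.0005, -0.132], [0, 0, -0.0005]]
  ]
}}

```text
t: 27.48
tool_pos: [0.5333, 0.1994, 0.0637]
tool_rot: [2.104, 2.306, 0.012]
contact_force: [-22.7, -20.8, 71.1]
opening: 0.0554
grip_force: 69.3
```

Run:
```python
from plan import *
st();s=tw([(-.0633,.0285,.044)])[0]
y,Rp=place(s,95.3);goR(y,Rp);print(bpose()[0])
```

```text
t 27.48 pos [0.5333 0.1994 0.0637] z [ 0.02  -0.008 -1.   ] y [0.996 0.092 0.019] q [ 0.23  0.08  1.88 -0.01  1.16  0.15] F [-22.7 -20.8  71.1] open 0.0554 grip 69.3
shift [-0.0288, 0.0014, -0.0619] turn [0.0007, 0.0069, 0.0002] deg 1.2
[0.53046729 0.22919222 0.06864629]
```

Emit:
{"api": "jog_arm", "payload": {
  "deltas": [
    [1, [0, 0, 0.03], [0, 0, 0]],
    [1, [0, 0, 0.07], [0, 0, 0]],
    [1, [0, 0, 0.1], [0, 0, 0]],
    [1, [0, 0, 0.132], [0, 0, 0]],
    [1, [0, 0, 0.132], [0, 0, 0]],
    [1, [0, 0, 0.132], [0, 0, 0]]
  ]
}}

```text
t: 27.98
tool_pos: [0.5226, 0.2003, 0.0984]
tool_rot: [2.115, 2.318, -0.005]
contact_force: [-0.1, 0.4, -1.4]
opening: 0.0558
grip_force: 62.7
```

Run:
```python
from plan import *
tp();c=ctrl.get_calibration("wrist");a=ctrl.get_image("wrist");np.save("wf.npy",a);np.savez("wfc.npz",K=c["K"],E=c["extrinsics"])
s=ctrl.get_image("scene");np.save("sf.npy",s)
x,B=bpose();print(x,np.degrees(np.arctan2(B[1,0],B[0,0])))
print("pred",wproj(x+K8@B.T).round(1).tolist())
# outline of the held brick's top face: strong edges along rows/cols in both pictures
for f in("we","wf"):
    g=cv2.GaussianBlur(np.load(f+".npy"),(3,3),0).astype(float).mean(2)
    for r in(80,120,180,240): 
        d=np.abs(np.diff(g[r]));print(f,"row",r,[(int(i),int(d[i])) for i in np.flatnonzero(d>7) if 150<i<360])
    for u in(220,260,300):
        d=np.abs(np.diff(g[:,u]));print(f,"col",u,[(int(i),int(d[i])) for i in np.flatnonzero(d>5) if i<340])
```

```text
t 27.98 pos [0.5226 0.2003 0.0984] z [ 0.001 -0.005 -1.   ] y [0.996 0.091 0.   ] q [ 0.24  0.02  1.88 -0.01  1.24  0.15] F [-0.1  0.4 -1.4] open 0.0558 grip 62.7
tray mm -62.5 -1.1
[0.51870797 0.22977694 0.10181224] 95.23993158273731
pred [[293.9, 272.1], [307.0, 331.2], [209.4, 272.1], [196.4, 331.2], [302.9, 72.0], [328.6, 60.2], [200.6, 71.9], [175.3, 60.1]]
we row 80 [(174, 10), (175, 14), (177, 13), (178, 10)]
we row 120 [(175, 11), (176, 8), (178, 11), (179, 10)]
we row 180 [(178, 9), (179, 11), (181, 10), (182, 11), (183, 8), (319, 8), (320, 18), (321, 15)]
we row 240 [(172, 12), (173, 15), (185, 7), (186, 14), (187, 12), (188, 7), (315, 12), (316, 15), (328, 14), (329, 11)]
we col 220 [(56, 5), (57, 10), (320, 6), (321, 29), (322, 46), (323, 30), (324, 7)]
we col 260 [(56, 10), (57, 7), (324, 20), (325, 49), (326, 39), (327, 10)]
we col 300 [(57, 11), (58, 7), (320, 12), (321, 29), (322, 28), (323, 17), (324, 10), (325, 7), (326, 5)]
wf row 80 [(158, 10), (159, 9)]
wf row 120 []
wf row 180 []
wf row 240 [(152, 17), (153, 18), (349, 10), (350, 9)]
wf col 220 [(48, 8), (49, 5), (168, 5), (169, 8), (170, 8), (171, 8), (172, 8), (173, 8), (174, 7), (321, 20), (322, 30), (323, 18)]
wf col 260 [(47, 8), (48, 10), (169, 7), (170, 8), (171, 8), (172, 8), (173, 8), (174, 7), (175, 5), (322, 11), (323, 19), (324, 9), (325, 48), (326, 39), (327, 10)]
wf col 300 [(48, 5), (49, 10), (50, 6), (169, 6), (170, 8), (171, 8), (172, 9), (173, 9), (174, 8), (175, 6), (321, 15), (322, 20), (323, 14), (324, 10), (325, 9), (326, 5)]
```

Run:
```python
from plan import *
def lat(f,uv,s):
    c=np.load(f+"c.npz");o=-c["E"][:3,:3].T@c["E"][:3,3];p=wray(c,[uv],0.)[0];d=p-o
    n=np.r_[np.cos(TY),np.sin(TY),0]
    t=((TP+n*s)@n-o@n)/(d@n);q=o+t*d;e=q[:2]-TP[:2];return ((-np.sin(TY)*e[0]+np.cos(TY)*e[1])*1000).round(1),(q[2]*1000).round(1)
TP=np.array([.5218,.2001,.0975])
for uv,s in(((177,80),-.0275),((178,120),-.0275),((187,240),-.0275),((315.5,240),.0275)): print("we",uv,lat("we",uv,s))
TP=ctrl.get_obs()["tool_pos"]
for uv,s in(((159,80),-.0275),((152.5,240),-.0275),((349.5,240),.0275)): print("wf",uv,lat("wf",uv,s))
g=np.load("wf.npy").astype(float).mean(2)
for r in(120,160,200): print(r,g[r,135:185].round().astype(int).tolist())
# new position of a/b in the scene view, compared with before
```

```text
we (177, 80) (np.float64(84.7), np.float64(130.9))
we (178, 120) (np.float64(69.8), np.float64(130.9))
we (187, 240) (np.float64(19.8), np.float64(129.1))
we (315.5, 240) (np.float64(18.5), np.float64(126.4))
wf (159, 80) (np.float64(84.2), np.float64(149.8))
wf (152.5, 240) (np.float64(39.3), np.float64(167.3))
wf (349.5, 240) (np.float64(41.2), np.float64(171.0))
120 [148, 151, 149, 139, 144, 157, 168, 171, 174, 171, 172, 173, 171, 173, 171, 173, 172, 172, 171, 172, 172, 173, 173, 172, 173, 173, 173, 174, 172, 173, 174, 174, 173, 172, 174, 173, 173, 173, 174, 174, 173, 173, 172, 173, 174, 172, 174, 173, 174, 173]
160 [175, 174, 173, 174, 174, 173, 174, 175, 173, 174, 173, 175, 173, 173, 174, 174, 173, 171, 173, 172, 173, 173, 174, 173, 175, 175, 175, 172, 176, 173, 173, 174, 175, 173, 175, 174, 173, 176, 173, 173, 173, 175, 175, 174, 174, 174, 172, 174, 173, 173]
200 [103, 106, 107, 106, 106, 107, 106, 106, 106, 106, 106, 107, 106, 107, 108, 107, 106, 106, 108, 107, 106, 106, 107, 107, 108, 108, 107, 107, 106, 108, 108, 109, 107, 106, 106, 107, 107, 104, 106, 108, 108, 107, 107, 108, 107, 106, 106, 107, 105, 106]
```

Run:
```python
from plan import *
c=np.load("wfc.npz");g=cv2.GaussianBlur(np.load("wf.npy"),(3,3),0).astype(float).mean(2)
TP=ctrl.get_obs()["tool_pos"];n=np.r_[np.cos(TY),np.sin(TY),0];o=-c["E"][:3,:3].T@c["E"][:3,3]
def lat(uv,s):
    d=wray(c,[uv],0.)[0]-o;t=((TP+n*s)@n-o@n)/(d@n);q=o+t*d;e=q[:2]-TP[:2];return np.array([-np.sin(TY)*e[0]+np.cos(TY)*e[1],q[2]-TP[2]])*1000
for r in(60,80,100,120,140,160,190,210,240,270,300):
    d=np.abs(np.diff(g[r]));L=[i for i in range(90,185) if d[i]>5];Rr=[i for i in range(320,420) if d[i]>5]
    print(r,"L",[(i,int(d[i])) for i in L][:8],"R",[(i,int(d[i])) for i in Rr][-8:])
for uv,s in(((159.5,80),-.0275),((141,120),-.0275),((152.5,240),-.0275),((349.5,240),.0275)): print(uv,lat(uv,s).round(1))
```

```text
60 L [(168, 10), (169, 9)] R [(336, 7), (337, 9)]
80 L [(158, 10), (159, 9)] R [(400, 8), (401, 9), (402, 6), (405, 5), (406, 5), (407, 8), (408, 9), (409, 7)]
100 L [(148, 7), (149, 10), (150, 5)] R []
120 L [(139, 9), (140, 10)] R []
140 L [(130, 9), (131, 10), (132, 7)] R []
160 L [(120, 5), (122, 9), (123, 10), (124, 7)] R []
190 L [(126, 19), (127, 24), (128, 7)] R [(376, 11), (377, 7), (398, 6), (399, 15), (400, 17), (401, 16), (402, 12), (403, 5)]
210 L [(136, 14), (137, 18), (138, 7)] R [(365, 10), (366, 13), (367, 6), (395, 9), (396, 16), (397, 18), (398, 16), (399, 9)]
240 L [(151, 5), (152, 17), (153, 18)] R [(363, 19), (364, 17), (365, 8), (389, 7), (390, 16), (391, 19), (392, 15), (393, 10)]
270 L [(118, 5), (119, 6), (145, 8), (146, 23), (147, 34), (148, 29), (149, 17), (150, 8)] R [(380, 22), (381, 32), (382, 12), (383, 10), (384, 18), (385, 15), (386, 10), (387, 6)]
300 L [] R []
(159.5, 80) [84.2 52.5]
(141, 120) [73.1 70.1]
(152.5, 240) [39.3 70.6]
(349.5, 240) [41.2 74.3]
```

Emit:
{"api": "jog_arm", "payload": {
  "deltas": [
    [1, [0, 0, 0.1], [0, 0, 0]],
    [1, [0, 0, 0.2], [0, 0, 0]],
    [1, [-0.01, -0.1, 0.25], [-0.04, -0.004, 0]],
    [1, [-0.02, -0.2, 0.25], [-0.08, -0.0075, 0]],
    [1, [-0.03, -0.3, 0.25], [-0.12, -0.011, 0]],
    [1, [-0.04, -0.4, 0.22], [-0.16, -0.015, 0]],
    [1, [-0.048, -0.5, 0.16], [-0.199, -0.0185, 0]],
    [1, [-0.048, -0.6, 0.1], [-0.199, -0.0185, 0]],
    [1, [-0.048, -0.64, 0.02], [-0.199, -0.0185, 0]],
    [1, [-0.048, -0.64, -0.05], [-0.199, -0.0185, 0]],
    [1, [-0.048, -0.64, -0.05], [-0.199, -0.0185, 0]],
    [1, [-0.048, -0.64, -0.05], [-0.199, -0.0185, 0]]
  ]
}}

```text
t: 29.08
tool_pos: [0.5007, -0.0561, 0.0755]
tool_rot: [1.763, 1.935, -0.584]
contact_force: [0.4, 0.4, -1.0]
opening: 0.0554
grip_force: 62.4
```

Run:
```python
from plan import *
st();go([.5033,-.0556,.027],95.3,126,1)
# scene camera: lowest outline of the held brick
a=ctrl.get_image("scene");hsv=cv2.cvtColor(a,cv2.COLOR_RGB2HSV)
m=((hsv[:,:,0]>12)&(hsv[:,:,0]<32)&(hsv[:,:,1]>45)).astype(np.uint8)
o=ctrl.get_obs()["tool_pos"];cen=o+[-.0033,.0356,.005];pu=proj("scene",boxc(cen,0,95.3));print("pred",pu.round(0).tolist())
n,l,s,ce=cv2.connectedComponentsWithStats(m)
for i in range(1,n):
    if s[i,4]>100 and abs(ce[i]-pu.mean(0)).max()<45:
        ct=cv2.findContours((l==i).astype(np.uint8),0,2)[0][0];print(s[i],cv2.approxPolyDP(ct,2.0,True).reshape(-1,2).tolist())
```

```text
t 29.08 pos [ 0.5007 -0.0561  0.0755] z [ 0.049 -0.59  -0.806] y [ 0.996  0.091 -0.006] q [ 0.07 -0.01  2.06 -0.69  1.19  0.28] F [ 0.4  0.4 -1. ] open 0.0554 grip 62.4
shift [0.0064, 0.0011, -0.1211] turn [0.0016, -0.0018, 0.0006] deg 0.5
pred [[203.0, 203.0], [201.0, 189.0], [197.0, 193.0], [195.0, 180.0], [238.0, 192.0], [238.0, 178.0], [231.0, 183.0], [231.0, 169.0]]
[195 168  46  35 828] [[232, 168], [231, 173], [234, 177], [227, 184], [222, 182], [224, 180], [221, 181], [224, 175], [220, 175], [222, 178], [218, 183], [226, 183], [227, 186], [220, 187], [214, 196], [209, 192], [216, 184], [218, 174], [195, 178], [197, 193], [204, 202], [239, 192], [239, 178]]
```

Emit:
{"api": "jog_arm", "payload": {
  "deltas": [
    [1, [0.006, 0.001, -0.04], [0.0016, -0.0018, 0.0006]],
    [1, [0.006, 0.001, -0.08], [0.0016, -0.0018, 0.0006]],
    [1, [0.006, 0.001, -0.11], [0.0016, -0.0018, 0.0006]],
    [1, [0.006, 0.001, -0.12], [0.0016, -0.0018, 0.0006]],
    [1, [0.006, 0.001, -0.122], [0.0016, -0.0018, 0.0006]],
    [1, [0.006, 0.001, -0.124], [0.0016, -0.0018, 0.0006]],
    [1, [0.006, 0.001, -0.126], [0.0016, -0.0018, 0.0006]],
    [1, [0.006, 0.001, -0.128], [0.0016, -0.0018, 0.0006]],
    [1, [0.006, 0.001, -0.128], [0.0016, -0.0018, 0.0006]]
  ]
}}

```text
t: 29.88
tool_pos: [0.5059, -0.0554, 0.0275]
tool_rot: [1.763, 1.931, -0.565]
contact_force: [0.4, 0.8, -2.3]
opening: 0.0555
grip_force: 62.5
```

Emit:
{"api": "jog_arm", "payload": {
  "deltas": [
    [0.3, [0, 0, 0], [0, 0, 0]],
    [-0.2, [0, 0, 0], [0, 0, 0]],
    [-1, [0, 0, 0], [0, 0, 0]],
    [-1, [0, 0, 0], [0, 0, 0]],
    [-1, [0, 0, 0], [0, 0, 0]],
    [-1, [-0.003, 0.037, 0.05], [0, 0, 0]],
    [-1, [-0.006, 0.075, 0.1], [0, 0, 0]],
    [-1, [-0.012, 0.15, 0.2], [0, 0, 0]],
    [-1, [-0.015, 0.19, 0.25], [0, 0, 0]],
    [-1, [-0.015, 0.19, 0.28], [0, 0, 0]]
  ]
}}

```text
t: 30.72
tool_pos: [0.5019, 0.0234, 0.1435]
tool_rot: [1.76, 1.93, -0.557]
contact_force: [0.1, 0.3, 1.3]
opening: 0.0854
grip_force: 0.0
```

Emit:
{"api": "jog_arm", "payload": {
  "deltas": [
    [-1, [0.01, -0.17, 0.06], [0.199, 0.0185, 0]],
    [-1, [0.01, -0.17, 0.06], [0.199, 0.0185, 0]],
    [-1, [0.01, -0.17, 0.06], [0.199, 0.0185, 0]],
    [-1, [0.01, -0.17, 0.06], [0.199, 0.0185, 0]],
    [-1, [0.01, -0.17, 0.06], [0.199, 0.0185, 0]],
    [-1, [0.01, -0.17, 0.06], [0.199, 0.0185, 0]],
    [-1, [0.01, -0.17, 0.06], [0.199, 0.0185, 0]],
    [-1, [0.01, -0.17, 0.06], [0.199, 0.0185, 0]]
  ]
}}

```text
t: 31.38
tool_pos: [0.5029, -0.0476, 0.1621]
tool_rot: [2.118, 2.314, 0.002]
contact_force: [-0.6, 0.2, 0.7]
opening: 0.0855
grip_force: 0.0
```

Run:
```python
from plan import *
st()
c=ctrl.get_calibration("wrist");a=ctrl.get_image("wrist");np.save("wg.npy",a);cc=dict(K=c["K"],E=c["extrinsics"])
hsv=cv2.cvtColor(a,cv2.COLOR_RGB2HSV);m=((hsv[:,:,0]>12)&(hsv[:,:,0]<32)&(hsv[:,:,1]>45)&(hsv[:,:,2]>110)).astype(np.uint8)
m=cv2.morphologyEx(m,cv2.MORPH_OPEN,np.ones((3,3)))
n,l,s,ce=cv2.connectedComponentsWithStats(m)
for i in range(1,n):
    if s[i,4]>800:
        ct=cv2.findContours((l==i).astype(np.uint8),0,1)[0][0].reshape(-1,2);w=wray(cc,ct,.056)[:,:2]*1000
        r=cv2.minAreaRect(w.astype(np.float32));print(s[i],r)
# state of the tray in the same picture set (top camera)
t=ctrl.get_image("top");np.save("tg.npy",t)
h=cv2.cvtColor(t,cv2.COLOR_RGB2HSV);mm=((h[:,:,0]>12)&(h[:,:,0]<32)&(h[:,:,1]>45)&(h[:,:,2]>153)).astype(np.uint8)
mm[:140]=0;mm[250:]=0;mm[:,:150]=0;mm[:,250:]=0
for b in blobs("top",mm,.072): print("top",*b)
```

```text
t 31.38 pos [ 0.5029 -0.0476  0.1621] z [ 0.004 -0.002 -1.   ] y [0.996 0.088 0.004] q [-0.24 -0.19  1.96 -0.    1.37 -0.33] F [-0.6  0.2  0.7] open 0.0855 grip 0.0
[ 268    0  143   18 1086] ((568.7022705078125, 121.38810729980469), (131.7428436279297, 17.318626403808594), 12.630366325378418)
[ 412    0   48   28 1044] ((665.5537109375, 141.04791259765625), (63.42753982543945, 28.726045608520508), 19.401859283447266)
[ 219   77   67  142 9215] ((500.95904541015625, -14.32049560546875), (55.600433349609375, 123.9327392578125), 5.246711730957031)
top [198.9 180. ] 2706 [0.6058 0.1973] [585.9 205.2] [180.4 181.3] 94.9
```

Emit:
{"api": "jog_arm", "payload": {
  "deltas": [
    [-1, [0, 0.0115, -0.09], [0, 0, 0]],
    [-1, [0, 0.0115, -0.18], [0, 0, 0]],
    [-1, [0, 0.0115, -0.27], [0, 0, 0]],
    [-1, [0, 0.0115, -0.34], [0, 0, 0]],
    [-1, [0, 0.0115, -0.357], [0, 0, 0]],
    [-1, [0, 0.0115, -0.357], [0, 0, 0]],
    [-1, [0, 0.0115, -0.357], [0, 0, 0]]
  ]
}}

```text
t: 32.07
tool_pos: [0.5041, -0.0423, 0.021]
tool_rot: [2.115, 2.316, 0.006]
contact_force: [1.4, -0.4, 0.8]
opening: 0.0853
grip_force: 0.0
```

Emit:
{"api": "jog_arm", "payload": {
  "deltas": [
    [0.2, [0, 0, 0], [0, 0, 0]],
    [1, [0, 0, 0], [0, 0, 0]],
    [1, [0, 0, 0], [0, 0, 0]],
    [1, [0, 0, 0], [0, 0, 0]],
    [1, [0, 0, 0], [0, 0, 0]],
    [1, [0, 0, 0], [0, 0, 0]],
    [1, [0, 0, 0], [0, 0, 0]]
  ],
  "squeeze": 45
}}

```text
t: 32.65
tool_pos: [0.5055, -0.0433, 0.0227]
tool_rot: [2.115, 2.312, 0.009]
contact_force: [-0.0, 1.0, 6.8]
opening: 0.0554
grip_force: 49.1
```

Run:
```python
from plan import *
st();o=ctrl.get_obs();R=Rn.from_rotvec(o["tool_rot"]).as_matrix()
u=np.cross(R[:,1],[0,0,1]);u[2]=0;u/=np.linalg.norm(u);u*=np.sign(u@[0,1,0]);B=np.c_[u,np.cross([0,0,1],u),[0,0,1]]
r=B.T@(o["tool_pos"]-np.array([.5003,-.0153,.028]));print(np.degrees(np.arctan2(u[1],u[0])),r)
r[1]=0;np.savez("grasp.npz",r=r,R=B.T@R)
s=tw([(-.0644,.0280,.044)])[0]
y,Rp=place(s+[0,0,.045],95.3);print(y);goR(y,Rp)
```

```text
t 32.65 pos [ 0.5055 -0.0433  0.0227] z [ 0.01  -0.001 -1.   ] y [0.996 0.089 0.01 ] q [-0.23 -0.    2.04  0.    1.09 -0.32] F [-0.   1.   6.8] open 0.0554 grip 49.1
95.11027001550028 [-0.02833547 -0.00267693 -0.0053274 ]
[0.52060632 0.2009173  0.0836726 ]
shift [0.0378, 0.6105, 0.1525] turn [-0.0, 0.0, 0.0011] deg 0.2
```

Emit:
{"api": "jog_arm", "payload": {
  "deltas": [
    [1, [0, 0, 0.05], [0, 0, 0]],
    [1, [0, 0, 0.12], [0, 0, 0]],
    [1, [0, 0, 0.2], [0, 0, 0]],
    [1, [0.01, 0.1, 0.24], [0, 0, 0]],
    [1, [0.02, 0.2, 0.24], [0, 0, 0]],
    [1, [0.03, 0.3, 0.24], [0, 0, 0]],
    [1, [0.035, 0.4, 0.24], [0, 0, 0]],
    [1, [0.038, 0.5, 0.24], [0, 0, 0.001]],
    [1, [0.038, 0.58, 0.24], [0, 0, 0.001]],
    [1, [0.038, 0.61, 0.22], [0, 0, 0.001]],
    [1, [0.038, 0.61, 0.2], [0, 0, 0.001]],
    [1, [0.038, 0.61, 0.18], [0, 0, 0.001]]
  ]
}}

```text
t: 33.65
tool_pos: [0.5182, 0.201, 0.0912]
tool_rot: [2.112, 2.319, 0.004]
contact_force: [0.5, 0.4, -2.3]
opening: 0.0555
grip_force: 48.8
```

Emit:
{"api": "jog_arm", "payload": {
  "deltas": [
    [1, [0, 0, 0], [0, 0, 0]],
    [1, [0, 0, 0], [0, 0, 0]],
    [1, [0, 0, 0], [0, 0, 0]],
    [1, [0, 0, 0], [0, 0, 0]],
    [1, [0, 0, 0], [0, 0, 0]],
    [1, [0, 0, 0], [0, 0, 0]]
  ]
}}

```text
t: 34.15
tool_pos: [0.5191, 0.2008, 0.0927]
tool_rot: [2.114, 2.317, 0.007]
contact_force: [-0.3, -0.8, -1.7]
opening: 0.0552
grip_force: 48.8
```

Run:
```python
from plan import *
st();tp();s=tw([(-.0644,.0280,.044)])[0]
y,Rp=place(s+[0,0,.035],95.3);goR(y,Rp)
x,B=bpose();print(x,np.degrees(np.arctan2(B[1,0],B[0,0])))
c=ctrl.get_calibration("wrist");a=ctrl.get_image("wrist");np.save("wh.npy",a);np.savez("whc.npz",K=c["K"],E=c["extrinsics"])
g=cv2.GaussianBlur(a,(3,3),0).astype(float).mean(2)
pr=wproj(x+K8@B.T);print("held pred",pr.round(1).tolist())
pb=wproj(tw([(-.034,.0365,.072),(-.034,.09,.072),(-.034,.0365,.016),(-.092,.092,.024),(-.092,.092,.016)]));print("b/rim pred",pb.round(1).tolist())
for r in(75,90,110,130,150): 
    d=np.diff(g[r]);print(r,[(i,int(d[i])) for i in np.flatnonzero(np.abs(d)>6) if 150<i<400])
for u in(230,270): 
    d=np.diff(g[:,u]);print("c",u,[(i,int(d[i])) for i in np.flatnonzero(np.abs(d)>5) if i<120])
```

```text
t 34.15 pos [0.5191 0.2008 0.0927] z [ 0.007 -0.    -1.   ] y [0.996 0.091 0.006] q [ 0.24  0.01  1.89 -0.    1.23  0.15] F [-0.3 -0.8 -1.7] open 0.0552 grip 48.8
t 34.15 pos [0.5191 0.2008 0.0927] z [ 0.007 -0.    -1.   ] y [0.996 0.091 0.006] q [ 0.24  0.01  1.89 -0.    1.23  0.15] F [-0.3 -0.8 -1.7] open 0.0552 grip 48.8
tray mm -65.9 -0.4
shift [0.0037, 0.0004, -0.0476] turn [-0.0003, -0.001, 0.0003] deg 0.2
[0.51656711 0.22897517 0.09807306] 95.24710226024534
held pred [[293.5, 274.3], [307.6, 333.4], [209.1, 274.8], [197.4, 334.3], [302.5, 75.0], [329.6, 64.4], [200.2, 74.9], [176.3, 63.9]]
b/rim pred [[307.3, 170.7], [310.0, 75.9], [293.2, 152.8], [213.4, 77.8], [214.6, 78.5]]
75 [(np.int64(173), -12), (np.int64(174), -8), (np.int64(176), 11), (np.int64(177), 10), (np.int64(322), -6), (np.int64(324), 11), (np.int64(325), 7), (np.int64(359), -6), (np.int64(397), 6)]
90 [(np.int64(173), -7), (np.int64(174), -11), (np.int64(176), 10), (np.int64(177), 10), (np.int64(178), 7), (np.int64(324), 9), (np.int64(325), 6)]
110 [(np.int64(174), -12), (np.int64(175), -6), (np.int64(177), 12), (np.int64(178), 10)]
130 [(np.int64(174), -7), (np.int64(175), -14), (np.int64(177), 8), (np.int64(178), 11), (np.int64(179), 8), (np.int64(321), -7), (np.int64(323), 8), (np.int64(324), 6)]
150 [(np.int64(176), -12), (np.int64(177), -6), (np.int64(178), 7), (np.int64(179), 12), (np.int64(180), 9)]
c 230 [(np.int64(60), 7), (np.int64(61), 10)]
c 270 [(np.int64(60), 8), (np.int64(61), 9)]
```

Emit:
{"api": "jog_arm", "payload": {
  "deltas": [
    [1, [0.002, 0.0002, 0], [0, -0.001, 0]],
    [1, [0.004, 0.0004, 0], [0, -0.001, 0]],
    [1, [0.0048, 0.0004, 0], [0, -0.001, 0]],
    [1, [0.0048, 0.0004, 0], [0, -0.001, 0]],
    [1, [0.0048, 0.0004, 0], [0, -0.001, 0]],
    [1, [0.0048, 0.0004, -0.005], [0, -0.001, 0]],
    [1, [0.0048, 0.0004, -0.01], [0, -0.001, 0]],
    [1, [0.0048, 0.0004, -0.015], [0, -0.001, 0]],
    [1, [0.0048, 0.0004, -0.02], [0, -0.001, 0]],
    [1, [0.0048, 0.0004, -0.02], [0, -0.001, 0]],
    [1, [0.0048, 0.0004, -0.02], [0, -0.001, 0]],
    [1, [0.0048, 0.0004, -0.02], [0, -0.001, 0]]
  ]
}}

```text
t: 35.2
tool_pos: [0.5206, 0.2013, 0.0841]
tool_rot: [2.112, 2.317, 0.009]
contact_force: [-0.0, -0.7, -1.6]
opening: 0.0553
grip_force: 48.8
```

Run:
```python
from plan import *
tp();x,B=bpose();print(x,np.degrees(np.arctan2(B[1,0],B[0,0])))
s=tw([(-.0640,.0280,.044)])[0];y,Rp=place(s,95.3);goR(y,Rp)
```

```text
t 35.2 pos [0.5206 0.2013 0.0841] z [ 0.009 -0.    -1.   ] y [0.996 0.092 0.009] q [ 0.24  0.03  1.9  -0.    1.21  0.15] F [-0.  -0.7 -1.6] open 0.0553 grip 48.8
tray mm -64.4 0.1
[0.51798782 0.2295391  0.08947361] 95.28565177022392
shift [0.001, -0.0009, -0.1136] turn [-0.0003, -0.0004, 0.0001] deg 0.1
```

Emit:
{"api": "jog_arm", "payload": {
  "deltas": [
    [1, [0.0005, -0.0005, -0.008], [0, 0, 0]],
    [1, [0.0005, -0.0005, -0.016], [0, 0, 0]],
    [1, [0.0005, -0.0005, -0.024], [0, 0, 0]],
    [1, [0.0005, -0.0005, -0.032], [0, 0, 0]],
    [1, [0.0005, -0.0005, -0.04], [0, 0, 0]],
    [1, [0.0005, -0.0005, -0.048], [0, 0, 0]],
    [1, [0.0005, -0.0005, -0.056], [0, 0, 0]],
    [1, [0.0005, -0.0005, -0.064], [0, 0, 0]],
    [1, [0.0005, -0.0005, -0.072], [0, 0, 0]],
    [1, [0.0005, -0.0005, -0.08], [0, 0, 0]],
    [1, [0.0005, -0.0005, -0.08], [0, 0, 0]],
    [1, [0.0005, -0.0005, -0.08], [0, 0, 0]]
  ]
}}

```text
t: 36.2
tool_pos: [0.5206, 0.2011, 0.0518]
tool_rot: [2.112, 2.317, 0.008]
contact_force: [-1.0, -0.3, -2.5]
opening: 0.0551
grip_force: 48.8
```

Emit:
{"api": "jog_arm", "payload": {
  "deltas": [
    [1, [0, 0, -0.004], [0, 0, 0]],
    [1, [0, 0, -0.008], [0, 0, 0]],
    [1, [0, 0, -0.012], [0, 0, 0]],
    [1, [0, 0, -0.016], [0, 0, 0]],
    [1, [0, 0, -0.016], [0, 0, 0]]
  ]
}}

```text
t: 36.62
tool_pos: [0.5214, 0.2012, 0.046]
tool_rot: [2.112, 2.315, 0.011]
contact_force: [1.0, 0.2, -2.2]
opening: 0.0552
grip_force: 48.6
```

Run:
```python
from plan import *
tp();x,B=bpose();print(x,np.degrees(np.arctan2(B[1,0],B[0,0])))
s=tw([(-.0640,.0280,.044)])[0];y,Rp=place(s,95.3);goR(y,Rp)
```

```text
t 36.62 pos [0.5214 0.2012 0.046 ] z [ 0.01 -0.   -1.  ] y [0.996 0.092 0.01 ] q [ 0.24  0.08  1.91 -0.    1.14  0.15] F [ 1.   0.2 -2.2] open 0.0552 grip 48.6
tray mm -63.5 -0.1
[0.51883665 0.22941165 0.05137345] 95.26822493250401
shift [-0.0011, -0.0006, -0.0184] turn [-0.0004, 0.0002, 0.0002] deg 0.1
```

Emit:
{"api": "jog_arm", "payload": {
  "deltas": [
    [1, [-0.001, -0.0006, -0.003], [0, 0, 0]],
    [1, [-0.001, -0.0006, -0.006], [0, 0, 0]],
    [1, [-0.001, -0.0006, -0.009], [0, 0, 0]],
    [1, [-0.001, -0.0006, -0.012], [0, 0, 0]],
    [1, [-0.001, -0.0006, -0.015], [0, 0, 0]],
    [1, [-0.001, -0.0006, -0.018], [0, 0, 0]],
    [1, [-0.001, -0.0006, -0.018], [0, 0, 0]],
    [1, [-0.001, -0.0006, -0.018], [0, 0, 0]]
  ]
}}

```text
t: 37.28
tool_pos: [0.5214, 0.2011, 0.039]
tool_rot: [2.112, 2.315, 0.012]
contact_force: [4.8, 1.3, -0.4]
opening: 0.0554
grip_force: 48.8
```

Emit:
{"api": "jog_arm", "payload": {
  "deltas": [
    [0.3, [0, 0, 0], [0, 0, 0]],
    [-0.2, [0, 0, 0], [0, 0, 0]],
    [-1, [0, 0, 0], [0, 0, 0]],
    [-1, [0, 0, 0], [0, 0, 0]],
    [-1, [0, 0, 0], [0, 0, 0]],
    [-1, [0, 0, 0.05], [0, 0, 0]],
    [-1, [0, 0, 0.12], [0, 0, 0]],
    [-1, [0, 0, 0.2], [0, 0, 0]],
    [-1, [0, -0.03, 0.3], [0, 0, 0]],
    [-1, [0, -0.07, 0.4], [0, 0, 0]],
    [-1, [0, -0.07, 0.5], [0, 0, 0]],
    [-1, [0, -0.07, 0.5], [0, 0, 0]]
  ]
}}

```text
t: 38.28
tool_pos: [0.5241, 0.1731, 0.249]
tool_rot: [2.106, 2.309, 0.027]
contact_force: [0.6, 0.4, 2.1]
opening: 0.0856
grip_force: 0.0
```

Emit:
{"api": "jog_arm", "payload": {
  "deltas": [
    [-1, [0, 0, 0], [0, 0, 0]],
    [-1, [0, 0, 0], [0, 0, 0]],
    [-1, [0, 0, 0], [0, 0, 0]],
    [-1, [0, 0, 0], [0, 0, 0]]
  ]
}}

```text
t: 38.62
tool_pos: [0.5191, 0.1728, 0.2358]
tool_rot: [2.114, 2.319, 0.003]
contact_force: [-0.4, -0.3, 0.2]
opening: 0.0856
grip_force: 0.0
```

Run:
```python
from plan import *
tp();c=ctrl.get_calibration("wrist");a=ctrl.get_image("wrist");np.save("wi.npy",a);cc=dict(K=c["K"],E=c["extrinsics"])
g=cv2.GaussianBlur(a,(3,3),0);hsv=cv2.cvtColor(g,cv2.COLOR_RGB2HSV)
V=hsv[:,:,2].astype(int)
cr=((hsv[:,:,0]>12)&(hsv[:,:,0]<32)&(hsv[:,:,1]>45)&(V>152)).astype(np.uint8);cr[230:]=0
e=cv2.Canny(g,25,60);m=cr&(e==0).astype(np.uint8);m=cv2.erode(m,np.ones((3,3)))
n,l,s,ce=cv2.connectedComponentsWithStats(m,connectivity=4)
for i in range(1,n):
    if s[i,4]>400:
        ct=cv2.findContours((l==i).astype(np.uint8),0,1)[0][0].reshape(-1,2);w=wray(cc,ct,.072)[:,:2]-TC
        t=np.c_[np.cos(TY)*w[:,0]+np.sin(TY)*w[:,1],-np.sin(TY)*w[:,0]+np.cos(TY)*w[:,1]]*1000
        r=cv2.minAreaRect(t.astype(np.float32));print(s[i],np.round(r[0],1),np.round(r[1],1),round(r[2],2))
```

```text
t 38.62 pos [0.5191 0.1728 0.2358] z [ 0.004 -0.001 -1.   ] y [0.996 0.093 0.004] q [ 0.19 -0.14  1.79 -0.    1.49  0.09] F [-0.4 -0.3  0.2] open 0.0856 grip 0.0
tray mm -68.5 -28.2
[ 230   60   51  114 5669] [-64.   29.7] [ 51.1 118.5] 0.09
[ 287   60  107   54 5003] [27.9 65. ] [ 50.5 119.1] 89.9
[ 342  116   50  105 4133] [ 62.2 -25.9] [119.8  50.5] 89.29
[ 231  178  109   46 4599] [-29.9 -61.3] [119.1  51.7] 0.62
```

The four top faces match the pattern relative to the cemented brick. Each is within about 1.5 mm and 0.7°, and they are equal in size, so at equal height. The gripper is clear, so I am handing in.

```bash
python3 -c "
from station import ctrl
print(ctrl.finish_job())"
```

```text
the job is handed in; nothing more can be done
None
```

I handed the job in with all three bricks in their places: the last wrist image puts each within about 1.5 mm and 0.7° of the pattern, but no verdict came back; on the first try at slot c the last brick caught on its neighbour (71 N at the wrist) and turned in the grip, so I re-gripped it and seated it at the second try.

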